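Draw a flat battery sled out of a sensor tube with a pull hook and put it on charge

TASK

The battery sled of the open sensor tube is flat and sits too deep for fingers: with the pull hook, catch its wire loop, draw the sled right out of the tube and leave it lying on the landing strip in front of the mouth, free of the hook. Lay the hook back down on the bench, then take the sled by its body and set it down gently, without dropping it, fully home in the empty charging cradle with its loop over the cradle's low lip, and let go. Leave everything else where it is, the sled that is already charging included.

Things in the scene. Friction and masses are not known exactly. Their poses are not given: they have to be found in the camera images.
- tube_mouth (a point): Centre of the open mouth of the sensor tube, 88 mm above the bench. x runs level along the bore INTO the tube, z up. Clear plastic tube, bore 64 mm across, 236 mm deep, far end closed; outside 72 mm (aluminium collar at the mouth 80 mm). It lies on a service stand (40 mm wide aluminium beam on 90 mm wide feet, black saddles). All fixed.
- landing (a point): Middle of the top of the level black landing strip on the same beam, 58.5 mm above the bench, 40 mm wide, from 5 to 167 mm in front of the mouth. Axes as tube_mouth. It lies about 1 mm below the sled's runners in the bore, so the sled slides out onto it; the sled is wholly out when sled_mid is over 50 mm in front of the mouth.
- sled_mid (a point): Middle of the flat battery sled in the tube, 21 mm above its underside. x along it, away from the loop (into the tube at the start), y across, z up. Black holder, grey cells on top, 100 mm long, flat parallel sides 40 mm apart, 8 to 30 mm above the underside; end plates to 40 mm; two steel runners at y = +-15 mm. 0.22 to 0.37 kg, no latch, slides with a few newtons.
- sled_loop (a point): Middle of the cross bar of the sled's wire loop: a level U of 5 mm steel wire on the end plate, legs at y = +-14 mm, bar along y, 26 mm out from the plate (76 mm from sled_mid) and 25 mm above the underside. Free opening 23 mm wide, 23 mm from bar to plate. At the start the bar is 55 to 95 mm inside the mouth, 3 mm below the bore's axis. Axes as sled_mid.
- hook_grip (a point): Balance point of the pull hook, mid-handle, 15 mm above its underside. x along the tool to the tip, z up. Light wood handle 24 mm wide (y), 30 mm high, x = -70 to +30 mm, lying on its flat underside, tip down. Steel shaft 6 mm thick, axis 3 mm above this point, to x = 150 mm; 17 mm ferrule at x = 30 to 40 mm. 0.12 kg.
- hook_tip (a point): Lowest point of the hook's tip, at x = 147.5 mm, y = 0, 13 mm below hook_grip, 2 mm above the bench at the start: the shaft's end is bent down (-z) into a 6 mm thick finger reaching 13 mm below the shaft's underside, leaning 2 mm back to the handle. Axes as hook_grip.
- charger_seat (a point): Empty charging cradle, fixed: where sled_mid lies when home, 35 mm above the bench (floor 14 mm). x from low lip (20 mm high, x = -56 to -61 mm) to contact tower (46 mm high, x = 53 to 78 mm); the sled's x goes the same way. Grey, 62 mm wide, cheeks 28 mm high at the ends, 3 mm clearance all round; only 36 mm wide between x = -27 and +28 mm, room for fingers.
- charger_full_seat (a point): The same point of the second, identical cradle, which holds the spare sled. Which cradle is at which of the two places varies. Fixed.
- spare_mid (a point): Middle of the spare sled, same shape as the flat one, charging in the second cradle: leave it alone.
- end_cap: Bystander: aluminium end cap with two black seals, 80 mm across, 32 mm high (36 with its brass nipple); origin at the centre of its underside.
- screwdriver: Bystander: screwdriver with black handle, 190 mm long, lying on the bench.
- tape: Bystander: roll of paper tape, 76 mm across, 19 mm high; origin at the centre of its underside.
- multimeter: Bystander: grey multimeter, 150 x 75 x 34 mm; origin at the centre of its underside.
- parts_box: Bystander: clear parts box, 120 x 180 x 35 mm; origin at the centre of its underside.
- node_board: Bystander: white breadboard with three small green radio boards, 55 x 175 mm, 26 mm high; origin at the centre of its underside.
Things that resemble listed ones, but are neither listed nor needed, are in the scene too. Leave any orange look-alike of the part that bears charger_seat alone.

How it is judged:
By the outcome, as a careful person would: the job done as asked, in the order asked, and still so for the second after the job is handed in, with the robot touching nothing.
It also fails if it takes over 72 s, if anything falls off the work surface, if the arm or the gripper's body presses on something with over 40 N, if the wrist force passes 120 N, or if a joint passes its speed limit or range.

ROBOT

A 6-joint arm with a two-finger parallel gripper is mounted at the origin on the work surface. World frame = base frame: x ahead of the robot, y to its left, z up, the work surface at z = 0. Lengths are in m, angles in rad, forces in N, time in s.
With the tool pointing down it reaches from about 0.275 to 0.975 m from the base axis. Payload 8.4 kg.
Tool frame: the origin (TCP) lies between the finger pads; the fingertips stand robot.tcp_to_tips ahead of it and the grasp point (between the pads) lies 3 mm ahead of it (robot.tcp_to_tips is the distance from the TCP to the fingertips, in m); y points along the fingers, x is the direction in which the jaws open and shut, and the axes are right-handed (so a half turn about y gives the same grasp; the last joint's range is limited). The gripper opens to 92 mm and grips with 3 to 60 N. Pads are 20 mm wide; open, the fingers measure 128 mm over their backs; the gripper's body (75 mm by 189 mm) begins 69 mm behind the grasp point.
Start: joints at [1.201, 0.353, 1.633, -0, 1.155, -0.002], TCP at [0.225, 0.583, 0.237] pointing down, gripper open.
Joint ranges: [-2.63, 2.63], [-0.92, 2.1], [0.06, 2.66], [-1.3, 4.44], [0, 2.69], [-3.02, 3.02]. Speed limits (rad/s): [2.22, 2.22, 2.79, 3.14, 3.14, 3.14].

INTERFACE

Orientations are given as a rotation vector (axis times angle).
In Python, from cell import robot gives the robot as it stands.
- The arm moves only by the tool play_rows, never from a script. Its argument "increments" is a list of rows, each an object of numbers: "tx", "ty", "tz": the shift along the tool's x, y, z in mm; "ax", "ay", "az": the turn, a rotation vector about the tool's x, y, z in rad. In form: [{"tx": .., "ty": .., "tz": .., "ax": .., "ay": .., "az": ..}, ...]. A call has 1 to 10 rows; each row shifts and turns the pose as measured when the row begins, along the tool's axes as they then stand; what a row does not reach is not made up. A row lasts 1/12 s, in which the tool goes at most 41.7 mm and 7.16 degrees, less where a joint would pass 70% of its speed; a pose out of reach is approached as far as the arm can. A call with a gripper value outside its range is refused whole. "gripper" is the closure, from 0 (fully open) to 1 (shut), set as the call begins (left out, the last holds). The fingers move at their own pace and stop on an object; "force" is the grip in N (left out, the last holds). Time passes only in rows, so rows that do not move let the fingers close. It gives the time, the measured TCP pose, the force and the opening at its end, in the units of the state.
- robot.read_state(): the state, without advancing time (a new reading comes with each control period).
- robot.grab_frame(name): name is "scene" or "top" or "wrist"; returns a dict with "frame" (384x512x3 uint8, blue, green, red), "vertical_fov" (degrees; the focal length in pixels is half the picture's height over the tangent of half this angle, whatever the lens; pixels are square), "cx", "cy" (the principal point, pixels), "T" (4x4, takes a point from camera to world coordinates); the wrist camera has in their place "T_tool_cam" (4x4, takes a point from camera to tool coordinates, whose origin is the TCP and whose axes are the tool frame's). Camera axes: x right, y down, z forward; pixel columns grow to the right and rows downward; lengths in m; the calibration is good to about 2 mm. A picture is of the moment at which its call begins: read the wrist's pose just before it. There is no depth.
- robot.sign_off(): hands the job in, once; it reports no verdict.
The state is a dict: "clock": time; "joint_positions": joint angles; "dq": joint speeds; "joint_efforts": joint torques, N m; "tool_pos": TCP position; "ee_rot": TCP orientation; "force": force on the tool from outside, world axes, zero at the start; "wrist_torque": the same for the moment, N m; "width": finger opening in m.
Only numpy, scipy, OpenCV 4.12 (cv2) and the standard library are available. Lean on these libraries where they do the work, as an engineer would, in place of code of your own. Each camera call takes 0.05 s, during which the arm holds its last target.

## Working session

There is one attempt and no reset: what is moved stays moved. The work goes in short steps, Python scripts to look and compute and a tool call to move; the robot and the scene stay as the last step left them, time stands still between calls to the robot, and variables do not carry over. Pictures are saved under pics/ and viewed, and the job is handed in when it is done.

Besides the shell and the picture viewer there is one more tool, called after "Call:" by a JSON object that holds its "api" and its "payload". play_rows: Moves the arm, as the interface text tells. Its arguments: {"type":"object","properties":{"increments":{"type":"array","items":{"type":"object","properties":{"tx":{"type":"number"},"ty":{"type":"number"},"tz":{"type":"number"},"ax":{"type":"number"},"ay":{"type":"number"},"az":{"type":"number"}}}},"gripper":{"type":"number"},"force":{"type":"number"}},"required":["increments"]}

```bash
ls; mkdir -p pics; python3 - <<'E'
from cell import robot
import cv2,numpy as np
print(robot.read_state(), robot.tcp_to_tips)
for n in ["scene","top","wrist"]:
    d=robot.grab_frame(n); cv2.imwrite(f"pics/{n}0.png",d["frame"])
    print(n,{k:v for k,v in d.items() if k!="frame"})
E
```

```text
pics
{'clock': 0.0, 'joint_positions': array([ 1.20058399e+00,  3.53662141e-01,  1.63413439e+00,  3.76220892e-05,
        1.15520232e+00, -2.41342233e-03]), 'dq': array([ 0.00010944,  0.0003127 , -0.00061996,  0.00078714, -0.00166441,
       -0.00036387]), 'joint_efforts': array([-1.57937989e-04, -5.93847227e+01, -3.34228277e+01,  6.96488866e-02,
        2.35569041e-02, -1.17826462e-04]), 'tool_pos': array([0.22455326, 0.58276314, 0.23585483]), 'ee_rot': array([-1.36183623, -0.93325859,  0.93520791]), 'force': array([-0.25609529, -0.44413709, -0.16754728]), 'wrist_torque': array([-0.08125555,  0.00097331,  0.03084425]), 'width': 0.09180172414363817} 0.022
scene {'vertical_fov': 52.30311089157899, 'cx': 251.04590065604688, 'cy': 191.93734009185178, 'T': array([[-0.12643792,  0.70985132, -0.69291021,  1.34395979],
       [ 0.99193851,  0.09642696, -0.08221821,  0.00484924],
       [ 0.00845253, -0.69771982, -0.71632088,  0.90143435],
       [ 0.        ,  0.        ,  0.        ,  1.        ]])}
top {'vertical_fov': 49.447768310555546, 'cx': 254.52592963904547, 'cy': 188.9150943417525, 'T': array([[ 0.01017263, -0.98477263,  0.1735494 ,  0.33884272],
       [-0.99970046, -0.00615217,  0.02368837, -0.09989309],
       [-0.02225995, -0.17373839, -0.98454023,  1.22746716],
       [ 0.        ,  0.        ,  0.        ,  1.        ]])}
wrist {'vertical_fov': 67.73694870747974, 'cx': 257.0607998894633, 'cy': 198.79349428147088, 'T_tool_cam': array([[ 9.99999746e-01,  7.06240854e-04, -9.44483764e-05,
         3.87885302e-04],
       [ 2.77487452e-04, -2.63915047e-01,  9.64545888e-01,
        -1.47839825e-01],
       [ 6.56275364e-04, -9.64545670e-01, -2.63915176e-01,
         7.38589503e-02],
       [ 0.00000000e+00,  0.00000000e+00,  0.00000000e+00,
         1.00000000e+00]])}
```

View pics/scene0.png

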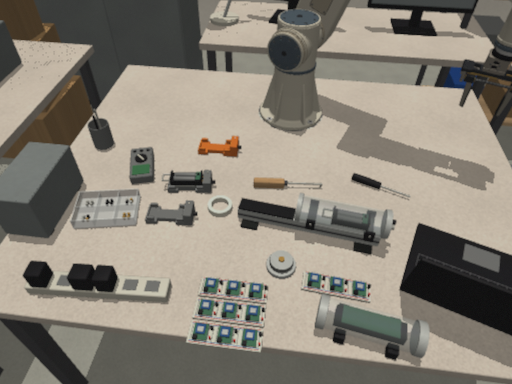

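View pics/top0.png

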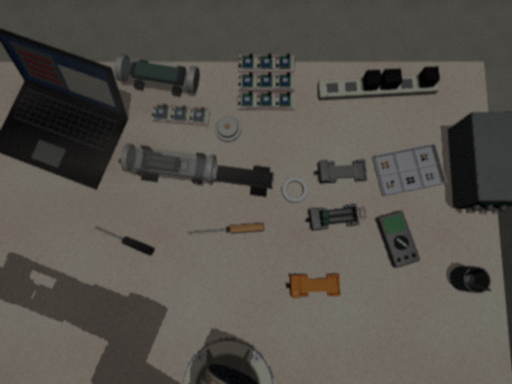

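View pics/wrist0.png

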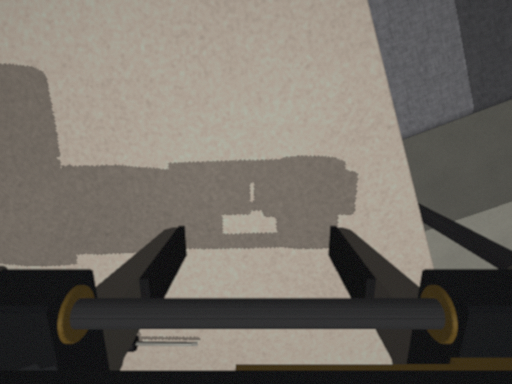

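```bash
cat > h.py <<'E'
import numpy as np,cv2
from cell import robot
from scipy.spatial.transform import Rotation as R
def grab(n,f):
    s=robot.read_state(); d=robot.grab_frame(n); cv2.imwrite(f,d["frame"])
    if n=="wrist":
        T=np.eye(4);T[:3,:3]=R.from_rotvec(s["ee_rot"]).as_matrix();T[:3,3]=s["tool_pos"]
        d["T"]=T@d["T_tool_cam"]
    np.savez(f.replace(".png",".npz"),T=d["T"],f=192/np.tan(np.radians(d["vertical_fov"]/2)),c=[d["cx"],d["cy"]])
    return d
def load(f):
    return np.load(f"pics/{f}.npz")
def ray(f,u,v):
    k=load(f); d=k["T"][:3,:3]@np.array([(u-k["c"][0])/k["f"],(v-k["c"][1])/k["f"],1]); return k["T"][:3,3],d
def onz(f,u,v,z):
    o,d=ray(f,u,v); return o+d*(z-o[2])/d[2]
def tri(*obs):
    A=np.zeros((3,3));b=np.zeros(3);L=[]
    for f,u,v in obs:
        o,d=ray(f,u,v);d=d/np.linalg.norm(d);P=np.eye(3)-np.outer(d,d);A+=P;b+=P@o;L.append((o,P))
    p=np.linalg.solve(A,b); return p,[np.linalg.norm(P@(p-o)) for o,P in L]
def proj(f,p):
    k=load(f); q=np.linalg.inv(k["T"])@np.append(p,1); return q[:2]/q[2]*k["f"]+k["c"]
def crop(f,x0,y0,x1,y1,s,out):
    im=cv2.imread(f"pics/{f}.png")[y0:y1,x0:x1]; cv2.imwrite(f"pics/{out}.png",cv2.resize(im,None,fx=s,fy=s,interpolation=cv2.INTER_CUBIC))
E
python3 - <<'E'
from h import *
for n in("scene","top"): grab(n,f"pics/{n}1.png")
crop("scene1",140,140,400,260,3,"c1")
crop("top1",100,130,380,260,2.8,"c2")
E
```

```text
(no output)
```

View pics/c1.png

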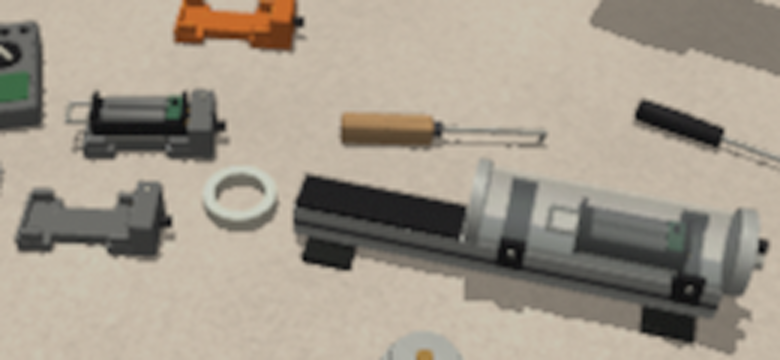

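View pics/c2.png

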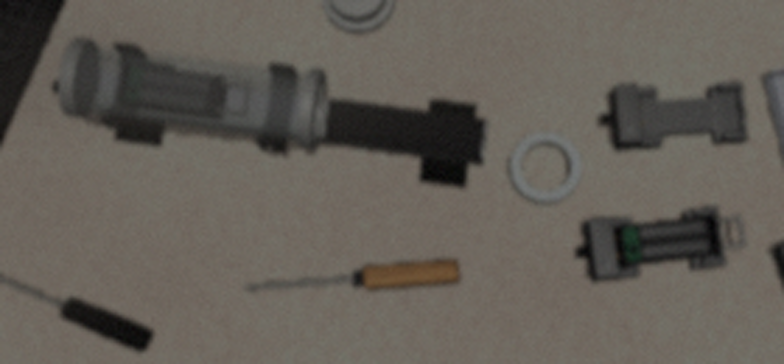

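```bash
python3 - <<'E'
from h import *
for f,box in(("scene1",(240,170,300,196)),("top1",(222,218,270,238))):
    im=cv2.imread(f"pics/{f}.png").astype(int); b,g,r=im[...,0],im[...,1],im[...,2]
    m=((r-b)>(60 if f[0]=="s" else 45)).astype(np.uint8)
    mm=np.zeros_like(m);x0,y0,x1,y1=box;mm[y0:y1,x0:x1]=m[y0:y1,x0:x1]
    c=max(cv2.findContours(mm,0,1)[0],key=cv2.contourArea)
    q=cv2.boxPoints(cv2.minAreaRect(c));print(f,q.round(1).tolist(), cv2.contourArea(c))
    for u,v in q: print("  z30",onz(f,u,v,.03).round(4)," z0",onz(f,u,v,0.0).round(4))
# tip
print("tip scene",onz("scene1",140+545/3,140+133/3,.018)," top",onz("top1",100+247/2.8,130+287/2.8,.018), tri(("scene1",140+545/3,140+133/3),("top1",100+247/2.8,130+287/2.8)))
# strip end corners top face z=.0585 scene
for n,u,v in(("endL",296,205),("endU",306,176),("mouthU",466,206),("mouthL",461,236)): print(n,onz("scene1",140+u/3,140+v/3,.0585).round(4))
for n,u,v in(("endL",484,150),("endU",484,120),("mouthL",328,142),("mouthU",330,100)): print("top",n,onz("top1",100+u/2.8,130+v/2.8,.0585).round(4))
E
```

```text
scene1 [[254.0, 178.0], [283.0, 178.0], [283.0, 182.0], [254.0, 182.0]] 106.0
  z30 [ 0.4375 -0.0937  0.03  ]  z0 [ 0.4063 -0.0971  0.    ]
  z30 [ 0.4249 -0.0009  0.03  ]  z0 [ 0.3932 -0.0011  0.    ]
  z30 [4.433e-01 3.000e-04 3.000e-02]  z0 [4.123e-01 2.000e-04 0.000e+00]
  z30 [ 0.4558 -0.0914  0.03  ]  z0 [ 0.4253 -0.0947  0.    ]
top1 [[230.60000610351562, 225.89999389648438], [261.8999938964844, 223.3000030517578], [262.29998779296875, 229.10000610351562], [231.10000610351562, 231.6999969482422]] 146.0
  z30 [ 0.4416 -0.0033  0.03  ]  z0 [ 0.4442 -0.0009  0.    ]
  z30 [ 0.4498 -0.0932  0.03  ]  z0 [ 0.4526 -0.093   0.    ]
  z30 [ 0.433  -0.0947  0.03  ]  z0 [ 0.4353 -0.0946  0.    ]
  z30 [ 0.4248 -0.005   0.03  ]  z0 [ 0.4269 -0.0027  0.    ]
tip scene [0.42484345 0.12460068 0.018     ]  top [0.42236382 0.12044644 0.018     ] (array([0.42249157, 0.12295923, 0.01530918]), [np.float64(0.0019915326131659814), np.float64(0.001991532613165962)])
endL [ 0.599  -0.119   0.0585]
endU [ 0.5598 -0.1149  0.0585]
mouthU [0.5783 0.0436 0.0585]
mouthL [0.6169 0.0407 0.0585]
top endL [ 0.5607 -0.1239  0.0585]
top endU [ 0.5919 -0.1238  0.0585]
top mouthL [0.5681 0.0355 0.0585]
top mouthU [0.6121 0.0346 0.0585]
```

```bash
cat >> h.py <<'E'
def pose():
    s=robot.read_state(); return s["tool_pos"],R.from_rotvec(s["ee_rot"]).as_matrix(),s
def downR(yaw_x):
    "tool y down, tool x at angle yaw_x (rad) in world xy"
    x=np.array([np.cos(yaw_x),np.sin(yaw_x),0]);y=np.array([0,0,-1.]);return np.column_stack([x,y,np.cross(x,y)])
def delta(p,Rt):
    q,Rc,s=pose(); print("shift tool mm",((Rc.T@(np.array(p)-q))*1000).round(2),"rotvec",R.from_matrix(Rc.T@Rt).as_rotvec().round(4),"clock",s["clock"])
E
python3 - <<'E'
from h import *
p,Rc,s=pose(); print(p,Rc.round(3))
import math
hx=np.array([-.0085,.09]);hx/=np.linalg.norm(hx)
a=math.atan2(hx[1],hx[0])-math.pi/2 # angle of tool x
for yaw in(a,a+math.pi):
    delta([.435,-.0245,.2],downR(yaw))
E
```

```text
[0.22464167 0.58302321 0.23623276] [[ 0.36  -0.    -0.933]
 [ 0.933 -0.001  0.36 ]
 [-0.001 -1.     0.   ]]
shift tool mm [-491.23   36.54 -414.73] rotvec [ 3.0000e-04  1.1088e+00 -6.0000e-04] clock 0.25
shift tool mm [-491.23   36.54 -414.73] rotvec [-7.0000e-04 -2.0328e+00 -4.0000e-04] clock 0.25
```

```bash
cat >> h.py <<'E'
from scipy.linalg import logm,expm
def twist(p,Rt,n):
    q,Rc,s=pose(); A=np.eye(4);A[:3,:3]=Rc;A[:3,3]=q;B=np.eye(4);B[:3,:3]=Rt;B[:3,3]=p
    X=np.real(logm(np.linalg.inv(A)@B))/n
    print(n,"rows t mm",(X[:3,3]*1000).round(1),"a",np.array([X[2,1],X[0,2],X[1,0]]).round(4), "mid",[ (A@expm(X*k))[:3,3].round(3).tolist() for k in (n//4,n//2,3*n//4)])
E
python3 - <<'E'
from h import *
twist([.435,-.0245,.2],downR(.094),20)
E
```

```text
20 rows t mm [-10.5   1.8 -32.2] a [ 0.      0.0555 -0.    ] mid [[0.34, 0.459, 0.227], [0.416, 0.309, 0.218], [0.449, 0.144, 0.209]]
```

Call:
{"api": "play_rows", "payload": {"increments": [{"tx": -10.5,"ty": 1.8,"tz": -32.2,"ay": 0.0555},{"tx": -10.5,"ty": 1.8,"tz": -32.2,"ay": 0.0555},{"tx": -10.5,"ty": 1.8,"tz": -32.2,"ay": 0.0555},{"tx": -10.5,"ty": 1.8,"tz": -32.2,"ay": 0.0555},{"tx": -10.5,"ty": 1.8,"tz": -32.2,"ay": 0.0555},{"tx": -10.5,"ty": 1.8,"tz": -32.2,"ay": 0.0555},{"tx": -10.5,"ty": 1.8,"tz": -32.2,"ay": 0.0555},{"tx": -10.5,"ty": 1.8,"tz": -32.2,"ay": 0.0555},{"tx": -10.5,"ty": 1.8,"tz": -32.2,"ay": 0.0555},{"tx": -10.5,"ty": 1.8,"tz": -32.2,"ay": 0.0555}], "gripper": 0.4}}

```text
schema error: expected keys tx, ty, tz, ax, ay, az
```

Call:
{"api": "play_rows", "payload": {"increments": [{"tx": -10.5,"ty": 1.8,"tz": -32.2,"ax": 0,"ay": 0.0555,"az": 0},{"tx": -10.5,"ty": 1.8,"tz": -32.2,"ax": 0,"ay": 0.0555,"az": 0},{"tx": -10.5,"ty": 1.8,"tz": -32.2,"ax": 0,"ay": 0.0555,"az": 0},{"tx": -10.5,"ty": 1.8,"tz": -32.2,"ax": 0,"ay": 0.0555,"az": 0},{"tx": -10.5,"ty": 1.8,"tz": -32.2,"ax": 0,"ay": 0.0555,"az": 0},{"tx": -10.5,"ty": 1.8,"tz": -32.2,"ax": 0,"ay": 0.0555,"az": 0},{"tx": -10.5,"ty": 1.8,"tz": -32.2,"ax": 0,"ay": 0.0555,"az": 0},{"tx": -10.5,"ty": 1.8,"tz": -32.2,"ax": 0,"ay": 0.0555,"az": 0},{"tx": -10.5,"ty": 1.8,"tz": -32.2,"ax": 0,"ay": 0.0555,"az": 0},{"tx": -10.5,"ty": 1.8,"tz": -32.2,"ax": 0,"ay": 0.0555,"az": 0}], "gripper": 0.4}}

```text
clock: 1.08
tool_pos: [0.4269, 0.3084, 0.2164]
ee_rot: [-1.511, -0.497, 0.494]
force: [0.3, 0.3, 0.3]
width: 0.0554
```

```bash
python3 - <<'E'
from h import *
twist([.435,-.0245,.2],downR(.094),10)
twist([.435,-.0245,.2],downR(.094),12)
E
```

```text
10 rows t mm [-11.2   1.6 -31.8] a [-0.0003  0.0539  0.0002] mid [[0.443, 0.243, 0.213], [0.454, 0.142, 0.208], [0.452, 0.075, 0.205]]
12 rows t mm [ -9.3   1.3 -26.5] a [-0.0002  0.0449  0.0001] mid [[0.446, 0.226, 0.212], [0.454, 0.142, 0.208], [0.45, 0.058, 0.204]]
```

Call:
{"api": "play_rows", "payload": {"increments": [{"tx": -11.2,"ty": 1.6,"tz": -31.8,"ax": 0,"ay": 0.054,"az": 0},{"tx": -11.2,"ty": 1.6,"tz": -31.8,"ax": 0,"ay": 0.054,"az": 0},{"tx": -11.2,"ty": 1.6,"tz": -31.8,"ax": 0,"ay": 0.054,"az": 0},{"tx": -11.2,"ty": 1.6,"tz": -31.8,"ax": 0,"ay": 0.054,"az": 0},{"tx": -11.2,"ty": 1.6,"tz": -31.8,"ax": 0,"ay": 0.054,"az": 0},{"tx": -11.2,"ty": 1.6,"tz": -31.8,"ax": 0,"ay": 0.054,"az": 0},{"tx": -11.2,"ty": 1.6,"tz": -31.8,"ax": 0,"ay": 0.054,"az": 0},{"tx": -11.2,"ty": 1.6,"tz": -31.8,"ax": 0,"ay": 0.054,"az": 0},{"tx": -11.2,"ty": 1.6,"tz": -31.8,"ax": 0,"ay": 0.054,"az": 0},{"tx": -11.2,"ty": 1.6,"tz": -31.8,"ax": 0,"ay": 0.054,"az": 0}]}}

```text
clock: 1.92
tool_pos: [0.4425, -0.0401, 0.1994]
ee_rot: [-1.567, -0.056, 0.046]
force: [1.1, 0.3, -0.7]
width: 0.0551
```

```bash
python3 - <<'E'
from h import *
grab("wrist","pics/w1.png"); crop("w1",0,0,512,384,1.5,"w1b")
E
```

```text
(no output)
```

View pics/w1b.png

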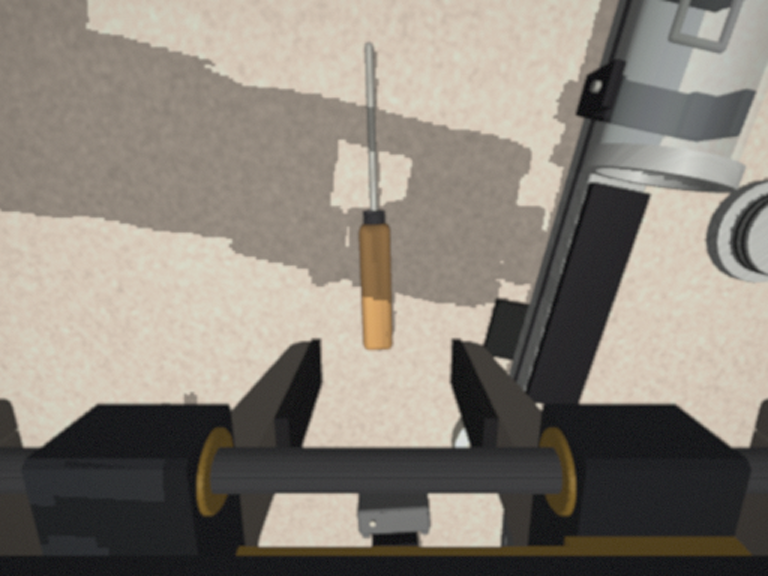

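```bash
python3 - <<'E'
from h import *
P=lambda u,v,z: onz("w1",u/1.5,v/1.5,z)
print("rear L/R z30",P(363,347,.03),P(392,347,.03)," front",P(361,226,.03),P(388,226,.03))
print("ferrule end", P(374,212,.018),"shaft tip",P(368,43,.018))
print("strip near corners z58.5: L",P(592,184,.0585),"R",P(648,196,.0585)," lower L",P(533,388,.0585),"R",P(581,402,.0585))
print("loop bar z85 L/R",P(670,40,.085),P(721,52,.085), "mid top edge")
E
```

```text
rear L/R z30 [ 0.42981487 -0.09284371  0.03      ] [ 0.45269314 -0.09140165  0.03      ]  front [0.4234136  0.00169075 0.03      ] [0.44316007 0.00297883 0.03      ]
ferrule end [0.43214783 0.01157945 0.018     ] shaft tip [0.42135683 0.12490083 0.018     ]
strip near corners z58.5: L [0.57375092 0.04150585 0.0585    ] R [0.61212855 0.03638402 0.0585    ]  lower L [ 0.55790024 -0.10601923  0.0585    ] R [ 0.59567654 -0.11520333  0.0585    ]
loop bar z85 L/R [0.58941094 0.11899044 0.085     ] [0.6190085 0.1150925 0.085    ] mid top edge
```

```bash
python3 - <<'E'
from h import *
twist([.435,-.0235,.065],downR(.09),5)
E
```

```text
5 rows t mm [-0.9 26.8  4.3] a [-0.0002 -0.0059  0.001 ] mid [[0.44, -0.04, 0.172], [0.439, -0.036, 0.145], [0.437, -0.032, 0.119]]
```

Call:
{"api": "play_rows", "payload": {"increments": [{"tx": -0.9,"ty": 26.8,"tz": 4.3,"ax": 0,"ay": -0.006,"az": 0.001},{"tx": -0.9,"ty": 26.8,"tz": 4.3,"ax": 0,"ay": -0.006,"az": 0.001},{"tx": -0.9,"ty": 26.8,"tz": 4.3,"ax": 0,"ay": -0.006,"az": 0.001},{"tx": -0.9,"ty": 26.8,"tz": 4.3,"ax": 0,"ay": -0.006,"az": 0.001},{"tx": -0.9,"ty": 26.8,"tz": 4.3,"ax": 0,"ay": -0.006,"az": 0.001},{"tx": 0,"ty": 0,"tz": 0,"ax": 0,"ay": 0,"az": 0}]}}

```text
clock: 2.47
tool_pos: [0.4379, -0.0283, 0.0633]
ee_rot: [-1.571, -0.07, 0.056]
force: [-1.7, 0.1, -0.3]
width: 0.0554
```

```bash
python3 - <<'E'
from h import *
grab("wrist","pics/w2.png"); crop("w2",0,0,512,384,1.5,"w2b")
twist([.435,-.0235,.025],downR(.09),2)
E
```

```text
2 rows t mm [-1.8 20.1  2.7] a [ 0.0009 -0.0049  0.0053] mid [[0.439, -0.029, 0.065], [0.437, -0.026, 0.045], [0.437, -0.026, 0.045]]
```

View pics/w2b.png

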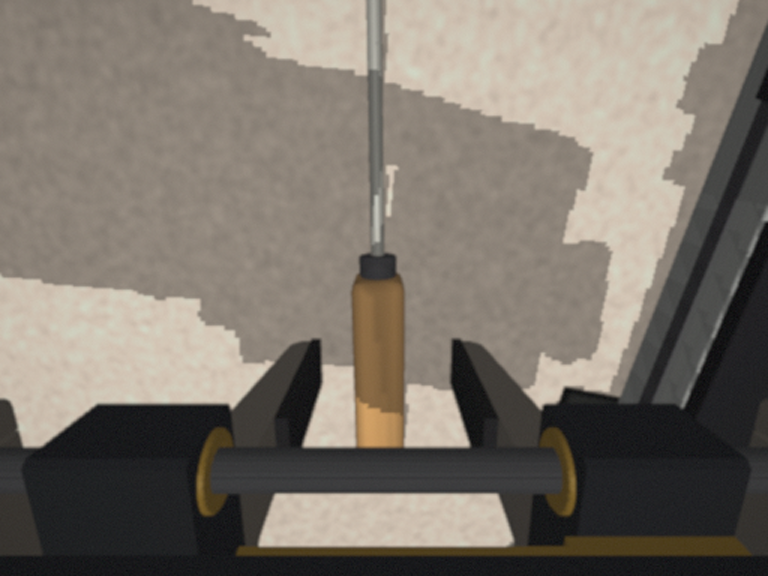

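Call:
{"api": "play_rows", "payload": {"increments": [{"tx": -1.8,"ty": 13,"tz": 2.7,"ax": 0.001,"ay": -0.005,"az": 0.005},{"tx": -1.8,"ty": 13,"tz": 2.7,"ax": 0.001,"ay": -0.005,"az": 0.005},{"tx": 0,"ty": 13,"tz": 0,"ax": 0,"ay": 0,"az": 0},{"tx": 0,"ty": 0,"tz": 0,"ax": 0,"ay": 0,"az": 0}]}}

```text
clock: 2.85
tool_pos: [0.4394, -0.0238, 0.0304]
ee_rot: [-1.57, -0.076, 0.066]
force: [-0.5, 0.5, 0.2]
width: 0.0555
```

```bash
python3 - <<'E'
from h import *
twist([.435,-.0235,.025],downR(.09),1)
E
```

```text
1 rows t mm [-4.4  5.4  0.7] a [0.0007 0.0006 0.0067] mid [[0.439, -0.024, 0.03], [0.439, -0.024, 0.03], [0.439, -0.024, 0.03]]
```

Call:
{"api": "play_rows", "payload": {"increments": [{"tx": -4.4,"ty": 5,"tz": 0.7,"ax": 0,"ay": 0,"az": 0.007},{"tx": 0,"ty": 0,"tz": 0,"ax": 0,"ay": 0,"az": 0}]}}

```text
clock: 3.02
tool_pos: [0.4365, -0.0238, 0.0276]
ee_rot: [-1.571, -0.073, 0.07]
force: [-0.7, -0.0, -0.5]
width: 0.0552
```

```bash
python3 - <<'E'
from h import *
twist([.435,-.0235,.025],downR(.09),1)
E
```

```text
1 rows t mm [-1.5  2.6  0.4] a [0.0012 0.0005 0.0019] mid [[0.437, -0.024, 0.028], [0.437, -0.024, 0.028], [0.437, -0.024, 0.028]]
```

Call:
{"api": "play_rows", "payload": {"increments": [{"tx": -1.5,"ty": 2.5,"tz": 0,"ax": 0,"ay": 0,"az": 0},{"tx": -0.8,"ty": 1,"tz": 0,"ax": 0,"ay": 0,"az": 0}]}}

```text
clock: 3.18
tool_pos: [0.4357, -0.0242, 0.026]
ee_rot: [-1.571, -0.075, 0.067]
force: [-0.2, 0.9, -0.0]
width: 0.0551
```

Call:
{"api": "play_rows", "payload": {"increments": [{"tx": 0,"ty": 0,"tz": 0,"ax": 0,"ay": 0,"az": 0},{"tx": 0,"ty": 0,"tz": 0,"ax": 0,"ay": 0,"az": 0},{"tx": 0,"ty": 0,"tz": 0,"ax": 0,"ay": 0,"az": 0},{"tx": 0,"ty": 0,"tz": 0,"ax": 0,"ay": 0,"az": 0},{"tx": 0,"ty": 0,"tz": 0,"ax": 0,"ay": 0,"az": 0}], "gripper": 1, "force": 40}}

```text
clock: 3.6
tool_pos: [0.4363, -0.0245, 0.0274]
ee_rot: [-1.571, -0.076, 0.065]
force: [0.2, 0.7, 1.5]
width: 0.024
```

```bash
python3 - <<'E'
from h import *
twist([.580,0.0,.3],downR(-.107),10)
E
```

```text
10 rows t mm [ 14.5 -27.2   2.6] a [0.0001 0.0197 0.0007] mid [[0.464, -0.017, 0.082], [0.507, -0.009, 0.164], [0.536, -0.004, 0.218]]
```

Call:
{"api": "play_rows", "payload": {"increments": [{"tx": 0,"ty": -25,"tz": 0,"ax": 0,"ay": 0,"az": 0},{"tx": 14.5,"ty": -27,"tz": 2.6,"ax": 0,"ay": 0.02,"az": 0.0007},{"tx": 14.5,"ty": -27,"tz": 2.6,"ax": 0,"ay": 0.02,"az": 0.0007},{"tx": 14.5,"ty": -27,"tz": 2.6,"ax": 0,"ay": 0.02,"az": 0.0007},{"tx": 14.5,"ty": -27,"tz": 2.6,"ax": 0,"ay": 0.02,"az": 0.0007},{"tx": 14.5,"ty": -27,"tz": 2.6,"ax": 0,"ay": 0.02,"az": 0.0007},{"tx": 14.5,"ty": -27,"tz": 2.6,"ax": 0,"ay": 0.02,"az": 0.0007},{"tx": 14.5,"ty": -27,"tz": 2.6,"ax": 0,"ay": 0.02,"az": 0.0007},{"tx": 14.5,"ty": -27,"tz": 2.6,"ax": 0,"ay": 0.02,"az": 0.0007},{"tx": 14.5,"ty": -27,"tz": 2.6,"ax": 0,"ay": 0.02,"az": 0.0007}]}}

```text
clock: 4.43
tool_pos: [0.5615, 0.0015, 0.2993]
ee_rot: [-1.571, 0.093, -0.061]
force: [0.8, -0.8, -2.0]
width: 0.0238
```

```bash
python3 - <<'E'
from h import *
grab("wrist","pics/w3.png"); crop("w3",0,0,512,384,1.5,"w3b")
print(pose()[0])
grab("scene","pics/scene3.png"); crop("scene3",180,100,440,300,3,"s3b")
E
```

```text
[0.56655956 0.00177657 0.30511634]
```

View pics/w3b.png

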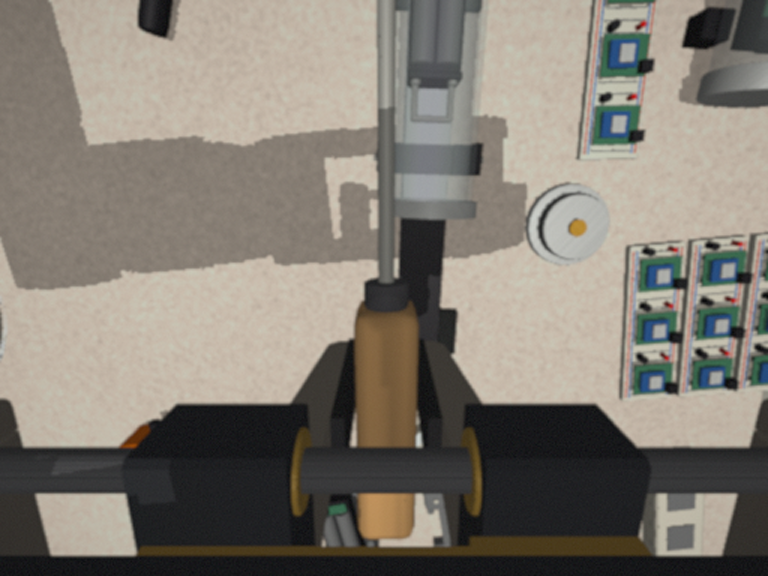

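View pics/s3b.png

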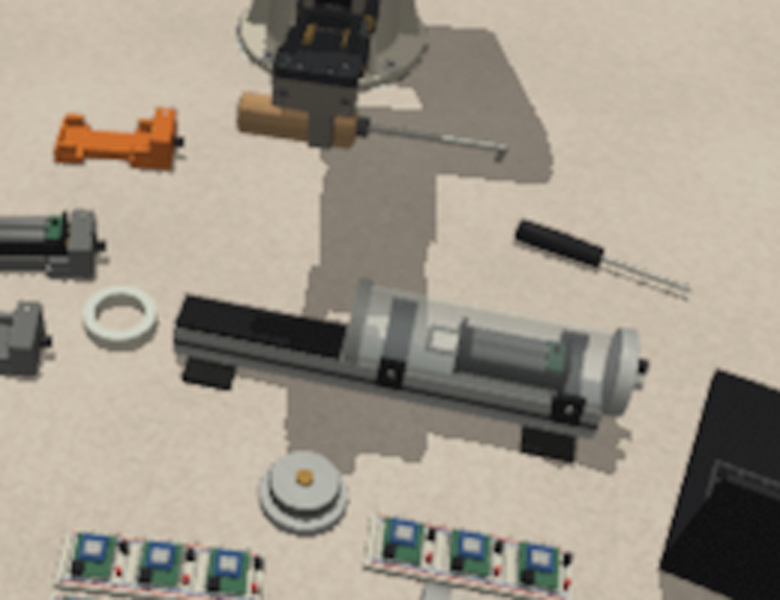

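```bash
python3 - <<'E'
from h import *
crop("w3",240,30,340,160,6,"w3c")
E
```

```text
(no output)
```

View pics/w3c.png

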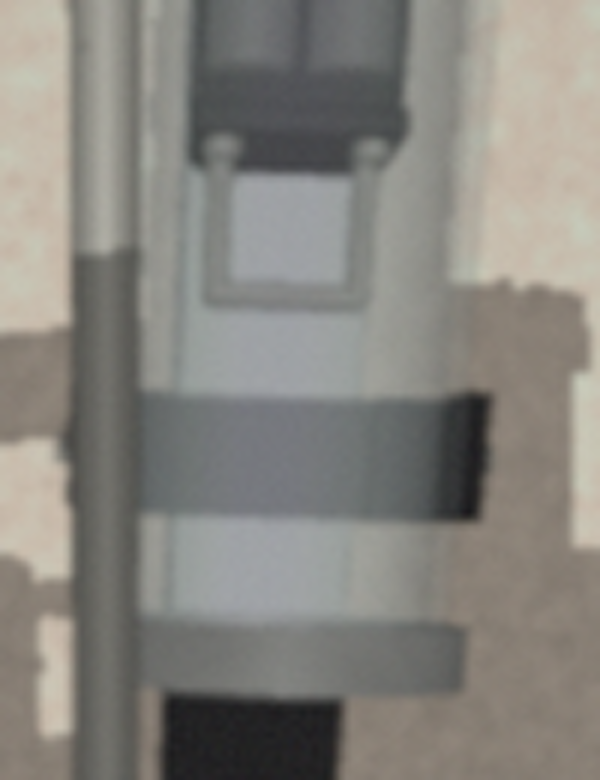

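```bash
python3 - <<'E'
from h import *
P=lambda u,v,z: onz("w3",240+u/6,30+v/6,z)
L=P(217,293,.085);Rr=P(359,293,.085);print("bar ends",L,Rr,np.linalg.norm(L-Rr))
l2=P(222,150,.085);r2=P(370,150,.085);print("legs at plate",l2,r2,"mid dir",((l2+r2)-(L+Rr))/2)
print("strip near mouth",P(165,698,.0585),P(341,705,.0585),"collar R",P(465,690,.088), "tube R edges",P(488,400,.088))
print("mouth front face lower collar at z~.05", P(300,695,.128))
E
```

```text
bar ends [0.59177202 0.12032178 0.085     ] [0.61937377 0.11755048 0.085     ] 0.027740518424524366
legs at plate [0.59475887 0.14566432 0.085     ] [0.62293955 0.14279481 0.085     ] mid dir [0.00327632 0.02529343 0.        ]
strip near mouth [0.57496741 0.04090417 0.0585    ] [0.61390357 0.03561539 0.0585    ] collar R [0.6362045  0.03926594 0.088     ] tube R edges [0.64303069 0.09512198 0.088     ]
mouth front face lower collar at z~.05 [0.5990812  0.04528845 0.128     ]
```

```bash
python3 - <<'E'
from h import *
p,Rc,s=pose()
tip=p+Rc@np.array([0,.0254,.1485])
print("pred tip",tip,proj("scene3",tip)," seen",180+500/3,100+158/3, onz("scene3",180+500/3,100+158/3,tip[2]))
print("bar pred px",proj("scene3",[.605,.118,.085]),"seen approx",180+430/3,100+340/3)
twist([.578,-.133,.22],downR(-.107),6)
E
```

```text
pred tip [0.57944452 0.1493765  0.27685491] [346.14276473 154.27301088]  seen 346.66666666666663 152.66666666666666 [0.57303788 0.15092659 0.27685491]
bar pred px [322.51336967 212.0726267 ] seen approx 323.33333333333337 213.33333333333331
6 rows t mm [  4.5  13.7 -22.1] a [ 0.0003  0.0015 -0.002 ] mid [[0.567, -0.021, 0.289], [0.572, -0.066, 0.261], [0.574, -0.088, 0.247]]
```

Call:
{"api": "play_rows", "payload": {"increments": [{"tx": 4.5,"ty": 13.7,"tz": -22,"ax": 0,"ay": 0.0015,"az": -0.002},{"tx": 4.5,"ty": 13.7,"tz": -22,"ax": 0,"ay": 0.0015,"az": -0.002},{"tx": 4.5,"ty": 13.7,"tz": -22,"ax": 0,"ay": 0.0015,"az": -0.002},{"tx": 4.5,"ty": 13.7,"tz": -22,"ax": 0,"ay": 0.0015,"az": -0.002},{"tx": 4.5,"ty": 13.7,"tz": -22,"ax": 0,"ay": 0.0015,"az": -0.002},{"tx": 4.5,"ty": 13.7,"tz": -22,"ax": 0,"ay": 0.0015,"az": -0.002},{"tx": 0,"ty": 20,"tz": -3,"ax": 0,"ay": 0,"az": 0},{"tx": 0,"ty": 20,"tz": -3,"ax": 0,"ay": 0,"az": 0},{"tx": 0,"ty": 20,"tz": 0,"ax": 0,"ay": 0,"az": 0},{"tx": 0,"ty": 20,"tz": 0,"ax": 0,"ay": 0,"az": 0}]}}

```text
clock: 5.37
tool_pos: [0.5729, -0.1438, 0.1296]
ee_rot: [-1.57, 0.082, -0.079]
force: [0.2, -0.8, -2.0]
width: 0.0235
```

```bash
python3 - <<'E'
from h import *
twist([.578,-.133,.1197],downR(-.107),2)
E
```

```text
2 rows t mm [2.  5.  5.6] a [ 0.0002  0.0023 -0.0011] mid [[0.573, -0.144, 0.13], [0.575, -0.138, 0.125], [0.575, -0.138, 0.125]]
```

Call:
{"api": "play_rows", "payload": {"increments": [{"tx": 2,"ty": 5,"tz": 3,"ax": 0,"ay": 0.002,"az": -0.001},{"tx": 2,"ty": 5,"tz": 3,"ax": 0,"ay": 0.002,"az": -0.001},{"tx": 1,"ty": 1,"tz": 1,"ax": 0,"ay": 0.001,"az": 0}]}}

```text
clock: 5.62
tool_pos: [0.5732, -0.1361, 0.1118]
ee_rot: [-1.567, 0.094, -0.076]
force: [-0.4, -0.0, -1.2]
width: 0.0236
```

```bash
python3 - <<'E'
from h import *
twist([.578,-.133,.1197],downR(-.107),1)
p,Rc,s=pose(); print(p,s["ee_rot"])
tip=p+Rc@np.array([0,.0254,.1485]); print(tip)
grab("scene","pics/scene4.png"); crop("scene4",180,140,400,270,3.5,"s4b"); print(proj("scene4",tip))
grab("top","pics/top4.png"); crop("top4",100,120,380,260,2.8,"t4b")
E
```

```text
1 rows t mm [ 4.4 -7.9  3.6] a [-0.0011 -0.0014 -0.0116] mid [[0.573, -0.136, 0.112], [0.573, -0.136, 0.112], [0.573, -0.136, 0.112]]
[ 0.57321568 -0.13606728  0.1118458 ] [-1.56733782  0.09413347 -0.07606194]
[0.58899127 0.01162164 0.08661636]
[284.72768367 203.6912488 ]
```

View pics/s4b.png

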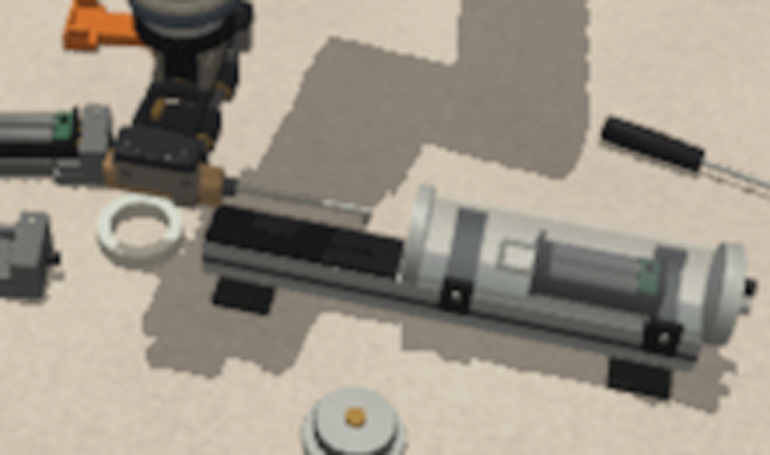

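View pics/t4b.png

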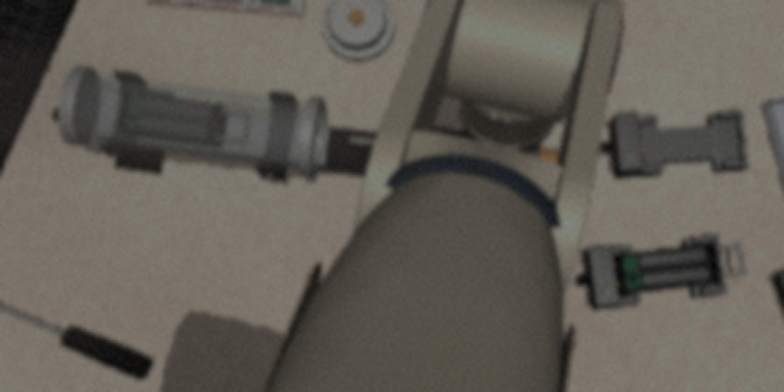

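Call:
{"api": "play_rows", "payload": {"increments": [{"tx": 3,"ty": -6,"tz": 2,"ax": -0.001,"ay": -0.001,"az": -0.008},{"tx": 1.5,"ty": -2,"tz": 1.5,"ax": 0,"ay": 0,"az": -0.003},{"tx": 0,"ty": 0,"tz": 0,"ax": 0,"ay": 0,"az": 0}]}}

```text
clock: 5.97
tool_pos: [0.5815, -0.133, 0.1247]
ee_rot: [-1.57, 0.078, -0.089]
force: [-0.9, -0.9, -1.7]
width: 0.0238
```

```bash
python3 - <<'E'
from h import *
twist([.578,-.133,.1197],downR(-.107),1)
twist([.5905,-.0167,.1197],downR(-.107),1)
E
```

```text
1 rows t mm [-3.5  5.  -0.4] a [0.0008 0.0011 0.0069] mid [[0.581, -0.133, 0.125], [0.581, -0.133, 0.125], [0.581, -0.133, 0.125]]
1 rows t mm [ -3.4   4.9 116.6] a [0.0008 0.0011 0.0069] mid [[0.581, -0.133, 0.125], [0.581, -0.133, 0.125], [0.581, -0.133, 0.125]]
```

Call:
{"api": "play_rows", "payload": {"increments": [{"tx": -2,"ty": 3,"tz": 0,"ax": 0,"ay": 0.001,"az": 0.004}]}}

```text
clock: 6.05
tool_pos: [0.5808, -0.1328, 0.1233]
ee_rot: [-1.571, 0.079, -0.088]
force: [0.2, -0.2, -1.5]
width: 0.024
```

Call:
{"api": "play_rows", "payload": {"increments": [{"tx": 0,"ty": 0,"tz": 0,"ax": 0,"ay": 0,"az": 0}]}}

```text
clock: 6.13
tool_pos: [0.5806, -0.1327, 0.1235]
ee_rot: [-1.571, 0.079, -0.088]
force: [-0.2, 0.3, -1.8]
width: 0.0237
```

Call:
{"api": "play_rows", "payload": {"increments": [{"tx": 0,"ty": 0,"tz": 0,"ax": 0,"ay": 0,"az": 0}]}}

```text
clock: 6.22
tool_pos: [0.5808, -0.1328, 0.1239]
ee_rot: [-1.571, 0.078, -0.089]
force: [-0.5, -0.3, -1.2]
width: 0.0241
```

Call:
{"api": "play_rows", "payload": {"increments": [{"tx": -2.5,"ty": 4,"tz": 6,"ax": 0,"ay": 0.001,"az": 0.005},{"tx": -1,"ty": 1.5,"tz": 6,"ax": 0,"ay": 0,"az": 0.003},{"tx": 0,"ty": 0,"tz": 5,"ax": 0,"ay": 0,"az": 0}]}}

```text
clock: 6.47
tool_pos: [0.5787, -0.1152, 0.1179]
ee_rot: [-1.571, 0.087, -0.084]
force: [0.2, 0.3, -1.5]
width: 0.0236
```

```bash
python3 - <<'E'
from h import *
twist([.5905,-.0167,.1197],downR(-.107),1)
E
```

```text
1 rows t mm [ 1.1 -1.8 99.2] a [ 0.0015 -0.0022 -0.0018] mid [[0.579, -0.115, 0.118], [0.579, -0.115, 0.118], [0.579, -0.115, 0.118]]
```

Call:
{"api": "play_rows", "payload": {"increments": [{"tx": 0.4,"ty": -0.6,"tz": 10,"ax": 0,"ay": 0,"az": 0},{"tx": 0.2,"ty": -0.4,"tz": 10,"ax": 0.001,"ay": -0.001,"az": -0.001},{"tx": 0,"ty": 0,"tz": 10,"ax": 0,"ay": 0,"az": 0},{"tx": 0,"ty": 0,"tz": 10,"ax": 0,"ay": 0,"az": 0}]}}

```text
clock: 6.8
tool_pos: [0.5835, -0.0715, 0.1183]
ee_rot: [-1.569, 0.087, -0.084]
force: [-0.2, 0.0, -1.4]
width: 0.0237
```

```bash
python3 - <<'E'
from h import *
twist([.5905,-.0167,.1197],downR(-.107),1)
grab("scene","pics/scene5.png"); crop("scene5",240,160,380,250,5,"s5b")
p,Rc,s=pose();print(proj("scene5",p+Rc@np.array([0,.0254,.1485])))
E
```

```text
1 rows t mm [ 1.  -1.4 55.2] a [ 0.0002 -0.0015 -0.0021] mid [[0.584, -0.071, 0.118], [0.584, -0.071, 0.118], [0.584, -0.071, 0.118]]
[308.37110313 207.30423743]
```

View pics/s5b.png

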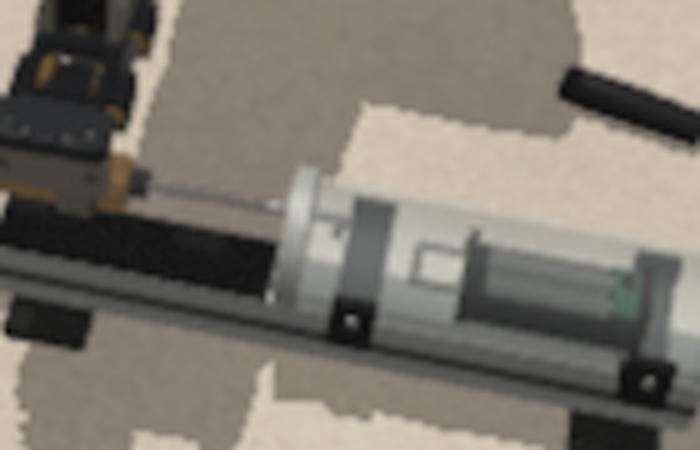

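Call:
{"api": "play_rows", "payload": {"increments": [{"tx": 0.5,"ty": -0.7,"tz": 10,"ax": 0,"ay": 0,"az": -0.001},{"tx": 0.3,"ty": -0.4,"tz": 10,"ax": 0,"ay": -0.001,"az": -0.001},{"tx": 0,"ty": 0,"tz": 10,"ax": 0,"ay": 0,"az": 0},{"tx": 0,"ty": 0,"tz": 8,"ax": 0,"ay": 0,"az": 0}]}}

```text
clock: 7.18
tool_pos: [0.5891, -0.0282, 0.1197]
ee_rot: [-1.569, 0.083, -0.084]
force: [-0.3, -0.2, -1.3]
width: 0.0238
```

```bash
python3 - <<'E'
from h import *
twist([.5905,-.0167,.1197],downR(-.107),1)
grab("scene","pics/scene6.png"); crop("scene6",280,170,380,240,7,"s6b")
p,Rc,s=pose();print(proj("scene6",p+Rc@np.array([0,.0254,.1485])))
E
```

```text
1 rows t mm [ 0.2 -0.  11.6] a [-0.0004  0.0008  0.0004] mid [[0.589, -0.028, 0.12], [0.589, -0.028, 0.12], [0.589, -0.028, 0.12]]
[323.94294101 209.90055799]
```

View pics/s6b.png

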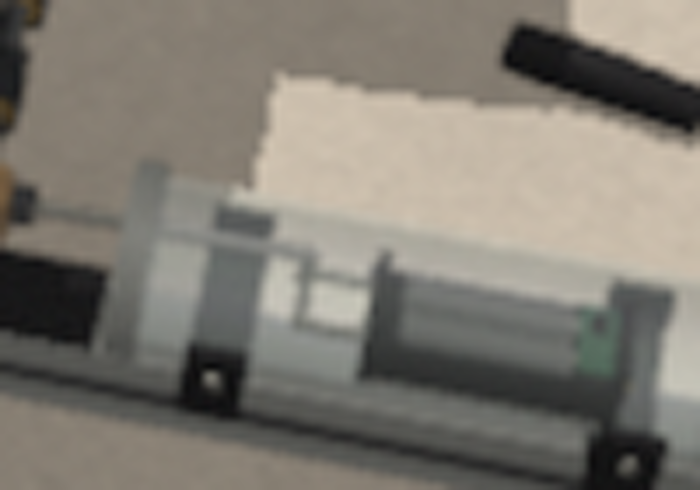

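```bash
python3 - <<'E'
from h import *
p,Rc,s=pose()
for z in (41,80,120,151): print(z,proj("scene6",p+Rc@np.array([0,.0094,z/1000])))
for f in("scene4",):
    pass
crop("scene6",270,180,335,225,11,"s6c")
E
```

```text
41 [285.96397328 199.20349512]
80 [299.90298547 201.6473064 ]
120 [314.36307918 204.18247457]
151 [325.68547718 206.1675366 ]
```

View pics/s6c.png

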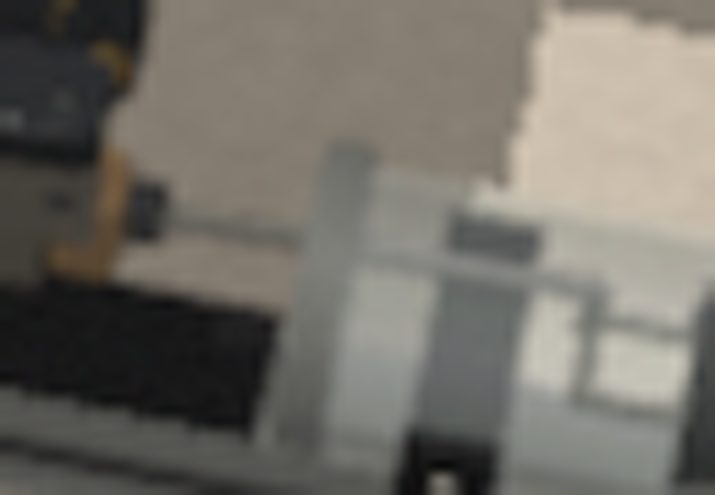

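Call:
{"api": "play_rows", "payload": {"increments": [{"tx": 0,"ty": 0,"tz": 9,"ax": 0,"ay": 0,"az": 0},{"tx": 0,"ty": 0,"tz": 4,"ax": 0,"ay": 0,"az": 0},{"tx": 0,"ty": 0,"tz": 0,"ax": 0,"ay": 0,"az": 0}]}}

```text
clock: 7.48
tool_pos: [0.5908, -0.012, 0.1197]
ee_rot: [-1.568, 0.082, -0.083]
force: [-0.4, 0.4, -1.5]
width: 0.0235
```

```bash
python3 - <<'E'
from h import *
twist([.5905,-.0167,.1034],downR(-.107),1)
E
```

```text
1 rows t mm [ 0.2 16.3 -4.7] a [-0.0008  0.0023  0.0006] mid [[0.591, -0.012, 0.12], [0.591, -0.012, 0.12], [0.591, -0.012, 0.12]]
```

Call:
{"api": "play_rows", "payload": {"increments": [{"tx": 0,"ty": 1,"tz": -3.5,"ax": 0,"ay": 0.001,"az": 0},{"tx": 0,"ty": 4,"tz": -1,"ax": 0,"ay": 0.001,"az": 0},{"tx": 0,"ty": 4,"tz": 0,"ax": 0,"ay": 0,"az": 0},{"tx": 0,"ty": 4,"tz": 0,"ax": 0,"ay": 0,"az": 0}]}}

```text
clock: 7.82
tool_pos: [0.5908, -0.0176, 0.1064]
ee_rot: [-1.569, 0.082, -0.086]
force: [-1.0, 0.3, -1.4]
width: 0.0238
```

```bash
python3 - <<'E'
from h import *
twist([.5905,-.0167,.1034],downR(-.107),1)
E
```

```text
1 rows t mm [-0.4  3.   0.8] a [-0.0006 -0.      0.002 ] mid [[0.591, -0.018, 0.106], [0.591, -0.018, 0.106], [0.591, -0.018, 0.106]]
```

Call:
{"api": "play_rows", "payload": {"increments": [{"tx": 0,"ty": 2,"tz": 0.5,"ax": 0,"ay": 0,"az": 0.001},{"tx": 0,"ty": 0,"tz": 0,"ax": 0,"ay": 0,"az": 0}]}}

```text
clock: 7.98
tool_pos: [0.5901, -0.0178, 0.1028]
ee_rot: [-1.569, 0.086, -0.084]
force: [-0.2, -0.3, -1.3]
width: 0.0235
```

```bash
python3 - <<'E'
from h import *
twist([.5905,-.0167,.1034],downR(-.107),1)
grab("scene","pics/scene7.png"); crop("scene7",270,170,370,240,7,"s7b")
E
```

```text
1 rows t mm [ 0.3 -0.6  1.1] a [-0.0003 -0.0011 -0.001 ] mid [[0.59, -0.018, 0.103], [0.59, -0.018, 0.103], [0.59, -0.018, 0.103]]
```

View pics/s7b.png

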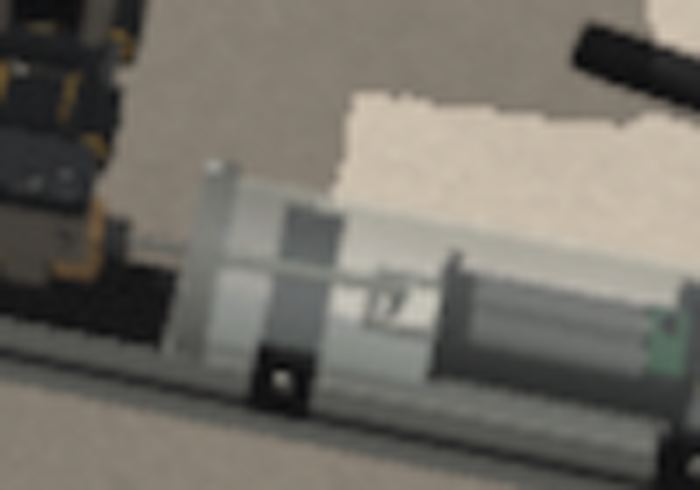

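Call:
{"api": "play_rows", "payload": {"increments": [{"tx": 0,"ty": 0,"tz": -5,"ax": 0,"ay": 0,"az": 0},{"tx": 0,"ty": 0,"tz": -6,"ax": 0,"ay": 0,"az": 0},{"tx": 0,"ty": 0,"tz": -8,"ax": 0,"ay": 0,"az": 0},{"tx": 0,"ty": 0,"tz": -10,"ax": 0,"ay": 0,"az": 0},{"tx": 0,"ty": 0,"tz": -10,"ax": 0,"ay": 0,"az": 0},{"tx": 0,"ty": 0,"tz": -10,"ax": 0,"ay": 0,"az": 0}]}}

```text
clock: 8.53
tool_pos: [0.5844, -0.0691, 0.103]
ee_rot: [-1.568, 0.084, -0.083]
force: [-0.1, 2.2, -1.5]
width: 0.0237
```

```bash
python3 - <<'E'
from h import *
twist([.5657,-.244,.1034],downR(-.107),1)
grab("scene","pics/scene8.png"); crop("scene8",240,160,380,250,5,"s8b")
E
```

```text
1 rows t mm [   0.    -0.5 -175.9] a [-0.0015  0.0007 -0.0011] mid [[0.584, -0.069, 0.103], [0.584, -0.069, 0.103], [0.584, -0.069, 0.103]]
```

View pics/s8b.png

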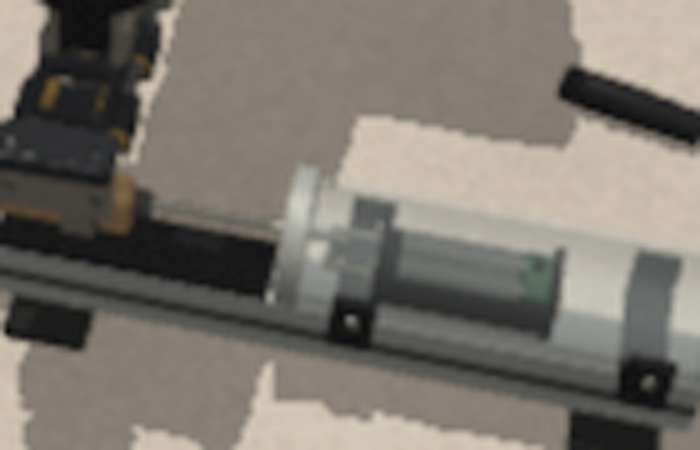

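Sled follows (loop around crop pixel (330,250), force about 2 N). Continue pulling.

Call:
{"api": "play_rows", "payload": {"increments": [{"tx": 0,"ty": 0,"tz": -9,"ax": 0,"ay": 0,"az": 0},{"tx": 0,"ty": 0,"tz": -10,"ax": 0,"ay": 0,"az": 0},{"tx": 0,"ty": 0,"tz": -10,"ax": -0.001,"ay": 0,"az": 0},{"tx": 0,"ty": 0,"tz": -10,"ax": 0,"ay": 0,"az": 0},{"tx": 0,"ty": 0,"tz": -10,"ax": 0,"ay": 0,"az": 0},{"tx": 0,"ty": 0,"tz": -10,"ax": 0,"ay": 0,"az": 0},{"tx": 0,"ty": 0,"tz": -10,"ax": 0,"ay": 0,"az": 0},{"tx": 0,"ty": 0,"tz": -10,"ax": 0,"ay": 0,"az": 0},{"tx": 0,"ty": 0,"tz": -10,"ax": 0,"ay": 0,"az": 0},{"tx": 0,"ty": 0,"tz": -10,"ax": 0,"ay": 0,"az": 0}]}}

```text
clock: 9.42
tool_pos: [0.5716, -0.1798, 0.1029]
ee_rot: [-1.569, 0.086, -0.083]
force: [-0.7, 0.8, -2.9]
width: 0.024
```

```bash
python3 - <<'E'
from h import *
twist([.5657,-.244,.1034],downR(-.107),1)
grab("scene","pics/scene9.png"); crop("scene9",180,150,380,260,4,"s9b")
E
```

```text
1 rows t mm [  1.1  -0.5 -64.4] a [ 0.0001 -0.0008 -0.002 ] mid [[0.572, -0.18, 0.103], [0.572, -0.18, 0.103], [0.572, -0.18, 0.103]]
```

View pics/s9b.png

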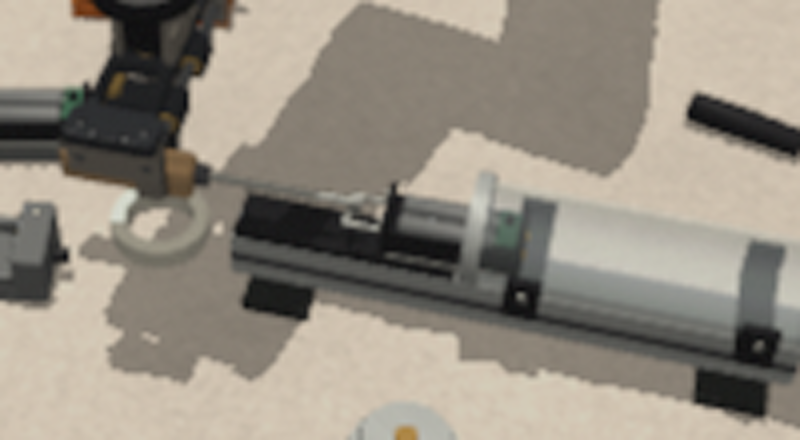

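Call:
{"api": "play_rows", "payload": {"increments": [{"tx": 0.3,"ty": 0,"tz": -9,"ax": 0,"ay": 0,"az": 0},{"tx": 0.3,"ty": 0,"tz": -10,"ax": 0,"ay": 0,"az": 0},{"tx": 0.2,"ty": 0,"tz": -10,"ax": 0,"ay": 0,"az": 0},{"tx": 0,"ty": 0,"tz": -10,"ax": 0,"ay": 0,"az": 0},{"tx": 0,"ty": 0,"tz": -8,"ax": 0,"ay": 0,"az": 0},{"tx": 0,"ty": 0,"tz": -5,"ax": 0,"ay": 0,"az": 0},{"tx": 0,"ty": 0,"tz": -3,"ax": 0,"ay": 0,"az": 0},{"tx": 0,"ty": 0,"tz": 0,"ax": 0,"ay": 0,"az": 0}]}}

```text
clock: 10.13
tool_pos: [0.5658, -0.2432, 0.103]
ee_rot: [-1.57, 0.087, -0.085]
force: [-0.9, 1.4, -0.7]
width: 0.0237
```

```bash
python3 - <<'E'
from h import *
twist([.5657,-.244,.1034],downR(-.107),1)
grab("scene","pics/scene10.png"); crop("scene10",180,150,380,260,4,"s10b")
E
```

```text
1 rows t mm [-0.  -0.4 -0.8] a [ 0.0007 -0.0026 -0.0013] mid [[0.566, -0.243, 0.103], [0.566, -0.243, 0.103], [0.566, -0.243, 0.103]]
```

View pics/s10b.png

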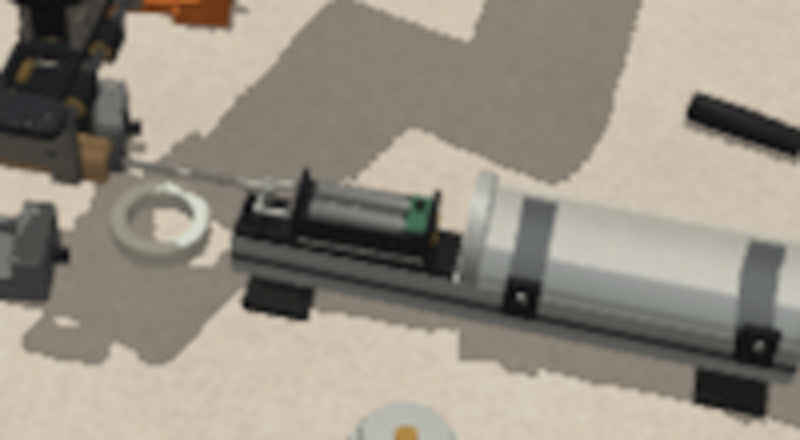

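Call:
{"api": "play_rows", "payload": {"increments": [{"tx": 0,"ty": 0,"tz": 5,"ax": 0,"ay": 0,"az": 0},{"tx": 0,"ty": 0,"tz": 3,"ax": 0,"ay": 0,"az": 0},{"tx": 0,"ty": -3,"tz": 0,"ax": 0,"ay": 0,"az": 0},{"tx": 0,"ty": -8,"tz": 0,"ax": 0,"ay": 0,"az": 0},{"tx": 0,"ty": -10,"tz": 0,"ax": 0,"ay": 0,"az": 0},{"tx": 0,"ty": -12,"tz": 0,"ax": 0,"ay": 0,"az": 0},{"tx": 0,"ty": -15,"tz": 0,"ax": 0,"ay": 0,"az": 0},{"tx": 0,"ty": -15,"tz": 0,"ax": 0,"ay": 0,"az": 0}]}}

```text
clock: 10.85
tool_pos: [0.5658, -0.2321, 0.1693]
ee_rot: [-1.569, 0.088, -0.08]
force: [0.5, 0.2, -1.2]
width: 0.0235
```

```bash
python3 - <<'E'
from h import *
twist([.4363,-.0245,.16],downR(.08),10)
grab("scene","pics/scene11.png"); crop("scene11",180,120,380,260,4,"s11b")
E
```

```text
10 rows t mm [-13.2   1.   20.6] a [-0.     -0.0187 -0.0005] mid [[0.543, -0.189, 0.167], [0.506, -0.125, 0.165], [0.479, -0.084, 0.163]]
```

View pics/s11b.png

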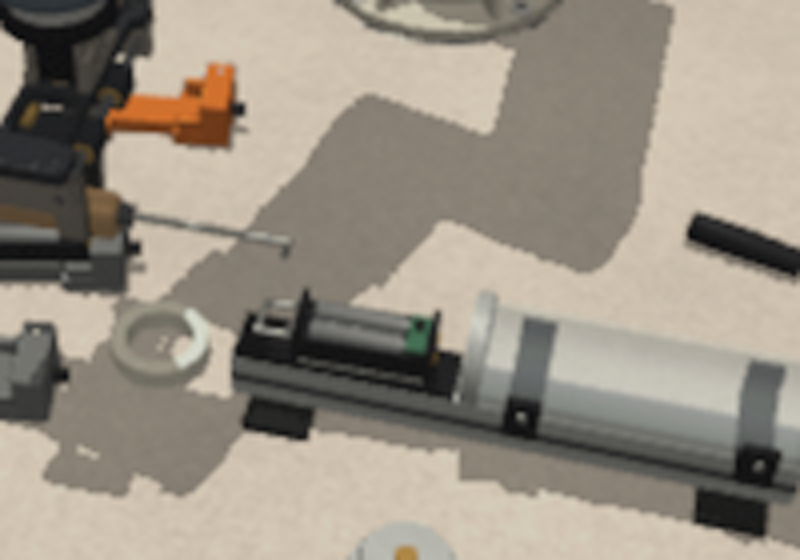

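Call:
{"api": "play_rows", "payload": {"increments": [{"tx": -13.2,"ty": 1,"tz": 20.6,"ax": 0,"ay": -0.019,"az": 0},{"tx": -13.2,"ty": 1,"tz": 20.6,"ax": 0,"ay": -0.019,"az": 0},{"tx": -13.2,"ty": 1,"tz": 20.6,"ax": 0,"ay": -0.019,"az": 0},{"tx": -13.2,"ty": 1,"tz": 20.6,"ax": 0,"ay": -0.019,"az": 0},{"tx": -13.2,"ty": 1,"tz": 20.6,"ax": 0,"ay": -0.019,"az": 0},{"tx": -13.2,"ty": 1,"tz": 20.6,"ax": 0,"ay": -0.019,"az": 0},{"tx": -13.2,"ty": 1,"tz": 20.6,"ax": 0,"ay": -0.019,"az": 0},{"tx": -13.2,"ty": 1,"tz": 20.6,"ax": 0,"ay": -0.019,"az": 0},{"tx": -13.2,"ty": 1,"tz": 20.6,"ax": 0,"ay": -0.019,"az": 0},{"tx": -10,"ty": 5,"tz": 18,"ax": 0,"ay": -0.019,"az": 0}]}}

```text
clock: 11.73
tool_pos: [0.4455, -0.0241, 0.1671]
ee_rot: [-1.579, -0.085, 0.052]
force: [0.4, -0.1, -0.2]
width: 0.0235
```

```bash
python3 - <<'E'
from h import *
twist([.4363,-.0245,.035],downR(.08),6)
E
```

```text
6 rows t mm [-1.8 22.   0.2] a [0.0017 0.0011 0.0034] mid [[0.444, -0.024, 0.145], [0.441, -0.024, 0.101], [0.44, -0.025, 0.079]]
```

Call:
{"api": "play_rows", "payload": {"increments": [{"tx": -2.5,"ty": 20,"tz": 0,"ax": 0.003,"ay": 0.001,"az": 0.005},{"tx": -2.5,"ty": 22,"tz": 0,"ax": 0.002,"ay": 0.001,"az": 0.005},{"tx": -2,"ty": 22,"tz": 0,"ax": 0.002,"ay": 0.001,"az": 0.005},{"tx": -2,"ty": 22,"tz": 0,"ax": 0.001,"ay": 0.001,"az": 0.003},{"tx": -1,"ty": 16,"tz": 0,"ax": 0.001,"ay": 0.001,"az": 0.001},{"tx": 0,"ty": 8,"tz": 0,"ax": 0,"ay": 0,"az": 0}]}}

```text
clock: 12.23
tool_pos: [0.4388, -0.0217, 0.0595]
ee_rot: [-1.571, -0.081, 0.058]
force: [-0.9, -0.2, -0.9]
width: 0.0238
```

```bash
python3 - <<'E'
from h import *
twist([.4363,-.0245,.028],downR(.08),1)
E
```

```text
1 rows t mm [-2.9 31.4 -2.6] a [0.002  0.0082 0.0145] mid [[0.439, -0.022, 0.059], [0.439, -0.022, 0.059], [0.439, -0.022, 0.059]]
```

Call:
{"api": "play_rows", "payload": {"increments": [{"tx": -2,"ty": 9,"tz": -2,"ax": 0.002,"ay": 0.004,"az": 0.008},{"tx": -1.5,"ty": 9,"tz": -1,"ax": 0,"ay": 0.003,"az": 0.006},{"tx": -1,"ty": 6,"tz": 0,"ax": 0,"ay": 0,"az": 0.002},{"tx": 0,"ty": 2,"tz": 0,"ax": 0,"ay": 0,"az": 0}]}}

```text
clock: 12.57
tool_pos: [0.4358, -0.0256, 0.0324]
ee_rot: [-1.57, -0.062, 0.064]
force: [-0.3, -0.0, -0.9]
width: 0.0238
```

```bash
python3 - <<'E'
from h import *
twist([.4363,-.0245,.0275],downR(.08),1)
E
```

```text
1 rows t mm [0.6 4.9 1.1] a [ 0.0002  0.0004 -0.0011] mid [[0.436, -0.026, 0.032], [0.436, -0.026, 0.032], [0.436, -0.026, 0.032]]
```

Call:
{"api": "play_rows", "payload": {"increments": [{"tx": 0,"ty": 2.5,"tz": 0,"ax": 0,"ay": 0,"az": 0},{"tx": 0,"ty": 1.5,"tz": 0,"ax": 0,"ay": 0,"az": 0},{"tx": 0,"ty": 1.5,"tz": 0,"ax": 0,"ay": 0,"az": 0}]}}

```text
clock: 12.82
tool_pos: [0.4367, -0.0258, 0.0272]
ee_rot: [-1.57, -0.063, 0.063]
force: [-10.0, 0.6, 44.6]
width: 0.0236
```

Call:
{"api": "play_rows", "payload": {"increments": [{"tx": 0,"ty": -0.5,"tz": 0,"ax": 0,"ay": 0,"az": 0}]}}

```text
clock: 12.9
tool_pos: [0.4369, -0.0258, 0.028]
ee_rot: [-1.57, -0.063, 0.062]
force: [0.5, 0.4, -0.8]
width: 0.0234
```

Call:
{"api": "play_rows", "payload": {"increments": [{"tx": 0,"ty": 0,"tz": 0,"ax": 0,"ay": 0,"az": 0},{"tx": 0,"ty": 0,"tz": 0,"ax": 0,"ay": 0,"az": 0},{"tx": 0,"ty": 0,"tz": 0,"ax": 0,"ay": 0,"az": 0},{"tx": 0,"ty": 0,"tz": 0,"ax": 0,"ay": 0,"az": 0}], "gripper": 0.4}}

```text
clock: 13.23
tool_pos: [0.4383, -0.0258, 0.0291]
ee_rot: [-1.571, -0.066, 0.06]
force: [-0.8, 0.3, 0.3]
width: 0.0482
```

```bash
python3 - <<'E'
from h import *
print("empty seat approx top z35",onz("top1",100+680/2.8,130+115/2.8,.03),"scene",onz("scene1",140+90/3,140+220/3,.03))
print("full top",onz("top1",100+655/2.8,130+245/2.8,.045))
twist([.59,-.10,.27],downR(-.107),10)
E
```

```text
empty seat approx top z35 [ 0.60453538 -0.32896634  0.03      ] scene [ 0.62046656 -0.32071739  0.03      ]
full top [ 0.4664354  -0.29734666  0.045     ]
10 rows t mm [ 15.3 -24.1  -7.2] a [0.0001 0.0187 0.0004] mid [[0.47, -0.038, 0.077], [0.516, -0.059, 0.15], [0.546, -0.075, 0.198]]
```

Call:
{"api": "play_rows", "payload": {"increments": [{"tx": 0,"ty": -15,"tz": 0,"ax": 0,"ay": 0,"az": 0},{"tx": 0,"ty": -25,"tz": 0,"ax": 0,"ay": 0,"az": 0},{"tx": 15.5,"ty": -24,"tz": -7,"ax": 0,"ay": 0.019,"az": 0},{"tx": 15.5,"ty": -24,"tz": -7,"ax": 0,"ay": 0.019,"az": 0},{"tx": 15.5,"ty": -24,"tz": -7,"ax": 0,"ay": 0.019,"az": 0},{"tx": 15.5,"ty": -24,"tz": -7,"ax": 0,"ay": 0.019,"az": 0},{"tx": 15.5,"ty": -24,"tz": -7,"ax": 0,"ay": 0.019,"az": 0},{"tx": 15.5,"ty": -24,"tz": -7,"ax": 0,"ay": 0.019,"az": 0},{"tx": 15.5,"ty": -20,"tz": -7,"ax": 0,"ay": 0.019,"az": 0},{"tx": 15.5,"ty": -20,"tz": -7,"ax": 0,"ay": 0.019,"az": 0}], "gripper": 0.2}}

```text
clock: 14.07
tool_pos: [0.5599, -0.0808, 0.2592]
ee_rot: [-1.57, 0.067, -0.053]
force: [1.0, 0.3, -0.2]
width: 0.0735
```

Call:
{"api": "play_rows", "payload": {"increments": [{"tx": 15,"ty": -5,"tz": -7,"ax": 0,"ay": 0.019,"az": 0},{"tx": 8,"ty": 0,"tz": -7,"ax": 0,"ay": 0.019,"az": 0},{"tx": 0,"ty": 0,"tz": 0,"ax": 0,"ay": 0,"az": 0},{"tx": 0,"ty": 0,"tz": 0,"ax": 0,"ay": 0,"az": 0}]}}

```text
clock: 14.4
tool_pos: [0.5866, -0.0991, 0.2688]
ee_rot: [-1.57, 0.093, -0.092]
force: [0.1, 0.2, -0.1]
width: 0.0734
```

```bash
python3 - <<'E'
from h import *
print(pose()[2]["ee_rot"])
grab("wrist","pics/w12.png"); crop("w12",0,0,512,384,1.5,"w12b")
grab("scene","pics/scene12.png"); crop("scene12",140,100,400,280,3,"s12b")
E
```

```text
[-1.56988032  0.09334672 -0.0924023 ]
```

View pics/w12b.png

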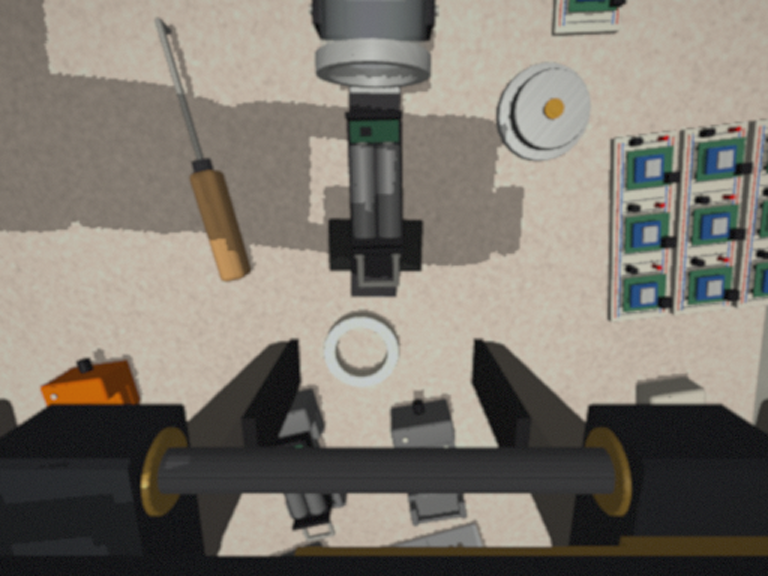

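View pics/s12b.png

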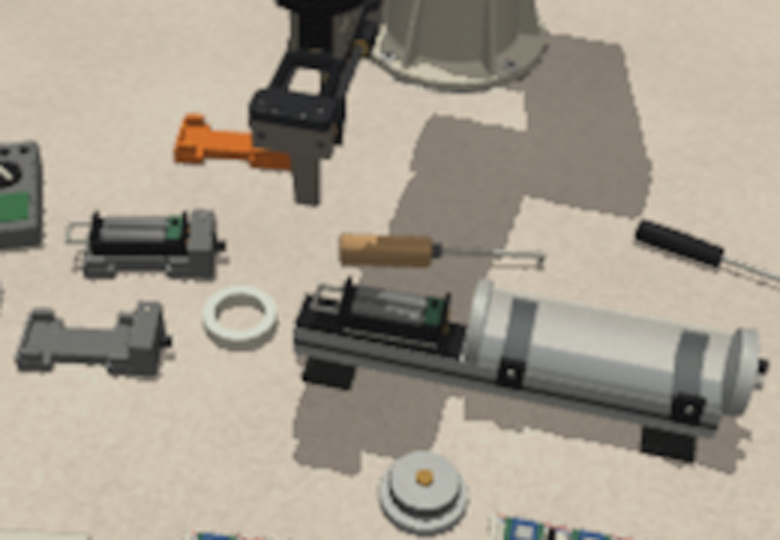

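```bash
python3 - <<'E'
from h import *
crop("w12",205,20,300,205,4.2,"w12c")
E
```

```text
(no output)
```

View pics/w12c.png

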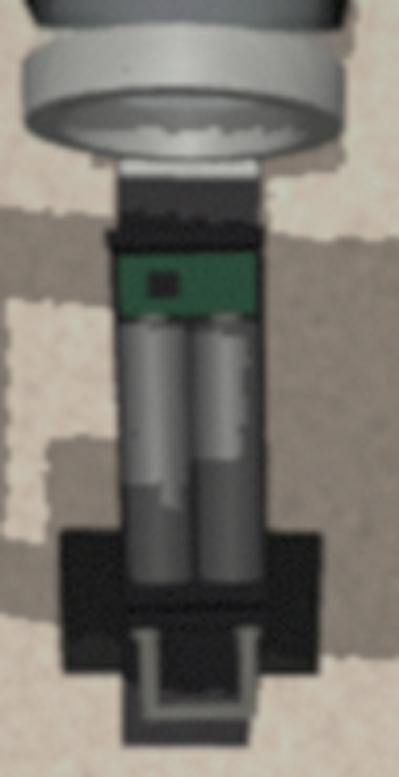

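```bash
python3 - <<'E'
from h import *
P=lambda u,v,z: onz("w12",205+u/4.2,20+v/4.2,z)
bl=P(150,713,.0835);br=P(249,710,.0835);print("bar",bl,br,np.linalg.norm(br-bl),(bl+br)/2)
l2=P(145,632,.0835);r2=P(247,631,.0835);print("plate ends",l2,r2,"dir",((l2+r2)-(bl+br))/2)
# end plate outer edges top z=.0985
n1=P(126,610,.0985);n2=P(268,605,.0985);f1=P(109,236,.0985);f2=P(262,232,.0985)
print("near plate",n1,n2,np.linalg.norm(n1-n2)," far",f1,f2,np.linalg.norm(f1-f2))
print("mid",(n1+n2+f1+f2)/4, "dir",((f1+f2)-(n1+n2))/2)
E
```

```text
bar [ 0.56694625 -0.10249667  0.0835    ] [ 0.59506378 -0.10493538  0.0835    ] 0.028223088360813706 [ 0.58100501 -0.10371602  0.0835    ]
plate ends [ 0.56864072 -0.07922931  0.0835    ] [ 0.59702159 -0.08229875  0.0835    ] dir [0.00182614 0.02295199 0.        ]
near plate [ 0.56562957 -0.07034589  0.0985    ] [ 0.60327787 -0.07345098  0.0985    ] 0.037776133337977746  far [0.57418074 0.02157866 0.0985    ] [0.61160208 0.01807638 0.0985    ] 0.03758488153643525
mid [ 0.58867256 -0.02603546  0.0985    ] dir [0.00843769 0.09172596 0.        ]
```

```bash
python3 - <<'E'
from h import *
twist([.588,-.027,.115],downR(-.092),6)
E
```

```text
6 rows t mm [-0.9 25.6 11.9] a [ 0.0002 -0.0043 -0.0003] mid [[0.586, -0.087, 0.243], [0.587, -0.063, 0.192], [0.587, -0.051, 0.166]]
```

Call:
{"api": "play_rows", "payload": {"increments": [{"tx": -0.9,"ty": 25,"tz": 12,"ax": 0,"ay": -0.005,"az": 0},{"tx": -0.9,"ty": 25,"tz": 12,"ax": 0,"ay": -0.005,"az": 0},{"tx": -0.9,"ty": 25,"tz": 12,"ax": 0,"ay": -0.005,"az": 0},{"tx": -0.9,"ty": 25,"tz": 12,"ax": 0,"ay": -0.005,"az": 0},{"tx": -0.9,"ty": 25,"tz": 12,"ax": 0,"ay": -0.005,"az": 0},{"tx": -0.9,"ty": 15,"tz": 8,"ax": 0,"ay": -0.003,"az": 0},{"tx": 0,"ty": 3,"tz": 2,"ax": 0,"ay": 0,"az": 0}]}}

```text
clock: 15.08
tool_pos: [0.5802, -0.0243, 0.1178]
ee_rot: [-1.571, 0.073, -0.062]
force: [-1.1, 0.7, -0.5]
width: 0.0733
```

```bash
python3 - <<'E'
from h import *
twist([.588,-.027,.083],downR(-.092),1)
grab("wrist","pics/w13.png"); crop("w13",0,0,512,384,1.5,"w13b")
E
```

```text
1 rows t mm [ 8.1 34.7 -2. ] a [ 0.0016  0.006  -0.0065] mid [[0.58, -0.024, 0.118], [0.58, -0.024, 0.118], [0.58, -0.024, 0.118]]
```

View pics/w13b.png

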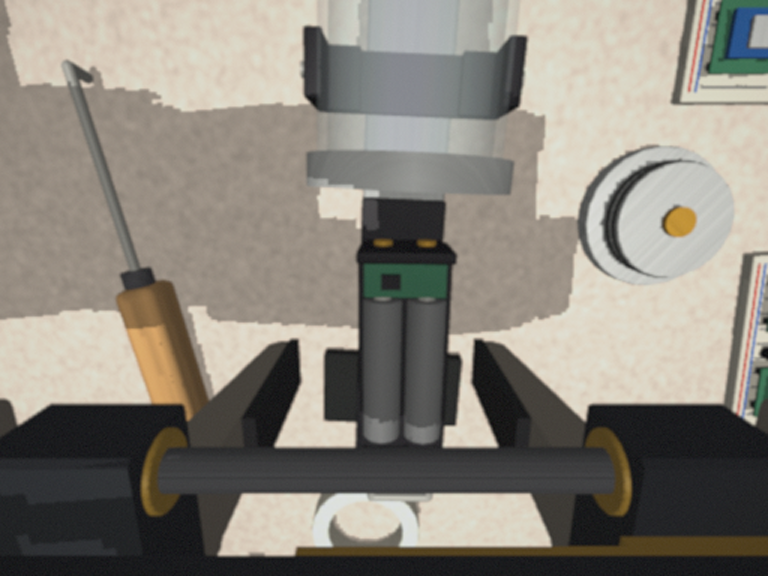

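Call:
{"api": "play_rows", "payload": {"increments": [{"tx": 5,"ty": 3,"tz": -1,"ax": 0,"ay": 0.003,"az": -0.003},{"tx": 4,"ty": 9,"tz": -1,"ax": 0,"ay": 0.002,"az": -0.002},{"tx": 1,"ty": 9,"tz": 0,"ax": 0,"ay": 0,"az": 0},{"tx": 0,"ty": 7,"tz": 0,"ax": 0,"ay": 0,"az": 0},{"tx": 0,"ty": 3,"tz": 0,"ax": 0,"ay": 0,"az": 0}]}}

```text
clock: 15.55
tool_pos: [0.5927, -0.0288, 0.088]
ee_rot: [-1.572, 0.069, -0.075]
force: [-0.1, 0.1, 0.5]
width: 0.0732
```

```bash
python3 - <<'E'
from h import *
twist([.588,-.027,.083],downR(-.092),1)
E
```

```text
1 rows t mm [-4.8  5.   1.4] a [0.0018 0.0004 0.0039] mid [[0.593, -0.029, 0.088], [0.593, -0.029, 0.088], [0.593, -0.029, 0.088]]
```

Call:
{"api": "play_rows", "payload": {"increments": [{"tx": -4,"ty": 3,"tz": 1,"ax": 0.002,"ay": 0,"az": 0.003},{"tx": -1.5,"ty": 1.5,"tz": 0,"ax": 0,"ay": 0,"az": 0},{"tx": 0,"ty": 0,"tz": 0,"ax": 0,"ay": 0,"az": 0}]}}

```text
clock: 15.8
tool_pos: [0.5866, -0.028, 0.0824]
ee_rot: [-1.569, 0.073, -0.073]
force: [-0.7, -0.2, -0.8]
width: 0.0736
```

```bash
python3 - <<'E'
from h import *
twist([.588,-.027,.083],downR(-.092),1)
grab("wrist","pics/w14.png"); crop("w14",0,0,512,384,1.5,"w14b")
E
```

```text
1 rows t mm [ 1.3 -0.6  1.1] a [-0.0004 -0.0007 -0.0001] mid [[0.587, -0.028, 0.082], [0.587, -0.028, 0.082], [0.587, -0.028, 0.082]]
```

View pics/w14b.png

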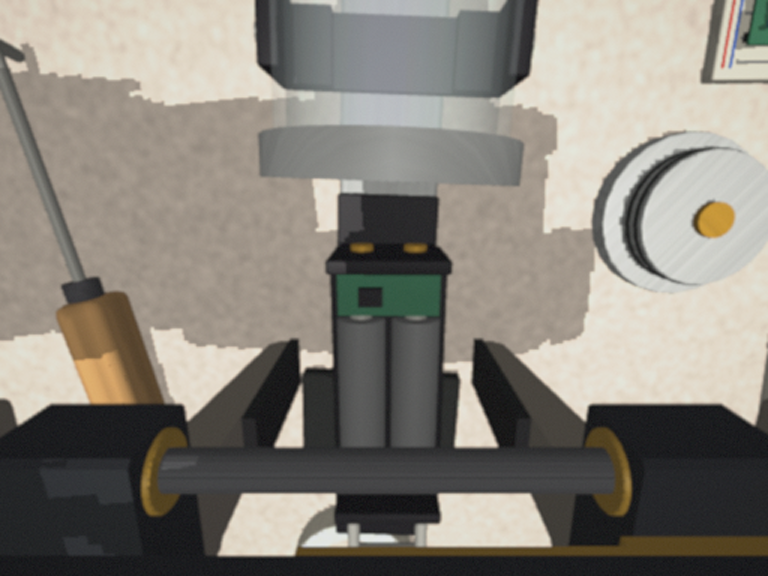

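Call:
{"api": "play_rows", "payload": {"increments": [{"tx": 0.3,"ty": -0.3,"tz": 0.4,"ax": 0,"ay": 0,"az": 0},{"tx": 0,"ty": 0,"tz": 0,"ax": 0,"ay": 0,"az": 0},{"tx": 0,"ty": 0,"tz": 0,"ax": 0,"ay": 0,"az": 0},{"tx": 0,"ty": 0,"tz": 0,"ax": 0,"ay": 0,"az": 0},{"tx": 0,"ty": 0,"tz": 0,"ax": 0,"ay": 0,"az": 0},{"tx": 0,"ty": 0,"tz": 0,"ax": 0,"ay": 0,"az": 0}], "gripper": 1, "force": 35}}

```text
clock: 16.35
tool_pos: [0.5878, -0.0276, 0.0842]
ee_rot: [-1.569, 0.071, -0.074]
force: [0.7, -0.6, -2.4]
width: 0.0394
```

Call:
{"api": "play_rows", "payload": {"increments": [{"tx": 0,"ty": -4,"tz": 0,"ax": 0,"ay": 0,"az": 0},{"tx": 0,"ty": -10,"tz": 0,"ax": 0,"ay": 0,"az": 0},{"tx": 0,"ty": -14,"tz": 0,"ax": 0,"ay": 0,"az": 0},{"tx": 0,"ty": -14,"tz": 0,"ax": 0,"ay": 0,"az": 0}]}}

```text
clock: 16.68
tool_pos: [0.5844, -0.0274, 0.1249]
ee_rot: [-1.569, 0.078, -0.068]
force: [0.2, 0.3, -2.8]
width: 0.0396
```

```bash
python3 - <<'E'
from h import *
twist([.60,-.42,.26],downR(.06),16)
E
```

```text
16 rows t mm [  1.3  -8.5 -24.5] a [-0.     -0.0095 -0.0004] mid [[0.583, -0.126, 0.159], [0.585, -0.224, 0.192], [0.591, -0.322, 0.226]]
```

Call:
{"api": "play_rows", "payload": {"increments": [{"tx": 1.3,"ty": -10,"tz": -15,"ax": 0,"ay": -0.01,"az": 0},{"tx": 1.3,"ty": -9,"tz": -24,"ax": 0,"ay": -0.01,"az": 0},{"tx": 1.3,"ty": -9,"tz": -25,"ax": 0,"ay": -0.01,"az": 0},{"tx": 1.3,"ty": -9,"tz": -25,"ax": 0,"ay": -0.01,"az": 0},{"tx": 1.3,"ty": -9,"tz": -25,"ax": 0,"ay": -0.01,"az": 0},{"tx": 1.3,"ty": -9,"tz": -25,"ax": 0,"ay": -0.01,"az": 0},{"tx": 1.3,"ty": -9,"tz": -25,"ax": 0,"ay": -0.01,"az": 0},{"tx": 1.3,"ty": -9,"tz": -25,"ax": 0,"ay": -0.01,"az": 0},{"tx": 1.3,"ty": -9,"tz": -25,"ax": 0,"ay": -0.01,"az": 0},{"tx": 1.3,"ty": -9,"tz": -25,"ax": 0,"ay": -0.01,"az": 0}]}}

```text
clock: 17.52
tool_pos: [0.5858, -0.2712, 0.2276]
ee_rot: [-1.568, -0.01, 0.02]
force: [-0.6, -0.6, -3.4]
width: 0.0399
```

Call:
{"api": "play_rows", "payload": {"increments": [{"tx": 1.3,"ty": -9,"tz": -25,"ax": 0,"ay": -0.01,"az": 0},{"tx": 1.3,"ty": -9,"tz": -25,"ax": 0,"ay": -0.01,"az": 0},{"tx": 1.3,"ty": -9,"tz": -25,"ax": 0,"ay": -0.01,"az": 0},{"tx": 1.3,"ty": -8,"tz": -25,"ax": 0,"ay": -0.01,"az": 0},{"tx": 1.3,"ty": -5,"tz": -20,"ax": 0,"ay": -0.01,"az": 0},{"tx": 1,"ty": 0,"tz": -10,"ax": 0,"ay": 0,"az": 0},{"tx": 0,"ty": 0,"tz": -3,"ax": 0,"ay": 0,"az": 0},{"tx": 0,"ty": 0,"tz": 0,"ax": 0,"ay": 0,"az": 0}]}}

```text
clock: 18.18
tool_pos: [0.5963, -0.4146, 0.2751]
ee_rot: [-1.569, -0.048, 0.056]
force: [0.3, 0.4, -3.3]
width: 0.0398
```

```bash
python3 - <<'E'
from h import *
print(pose()[2]["ee_rot"],pose()[0])
grab("wrist","pics/w15.png"); crop("w15",0,0,512,384,1.5,"w15b")
E
```

```text
[-1.56912977 -0.04805685  0.05649831] [ 0.59626583 -0.41462796  0.27510237]
```

View pics/w15b.png

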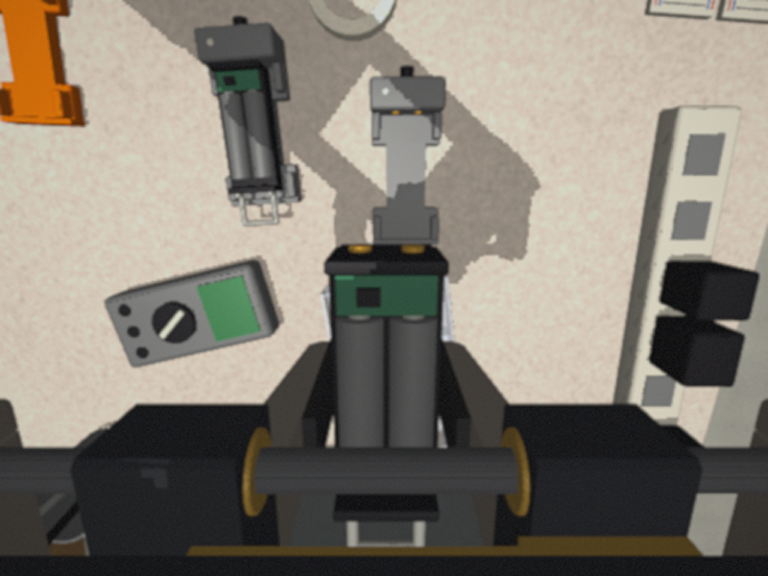

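```bash
python3 - <<'E'
from h import *
crop("w15",205,40,320,215,3.4,"x"); crop("w15",235,40,310,170,5.5,"w15c")
E
```

```text
(no output)
```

View pics/w15c.png

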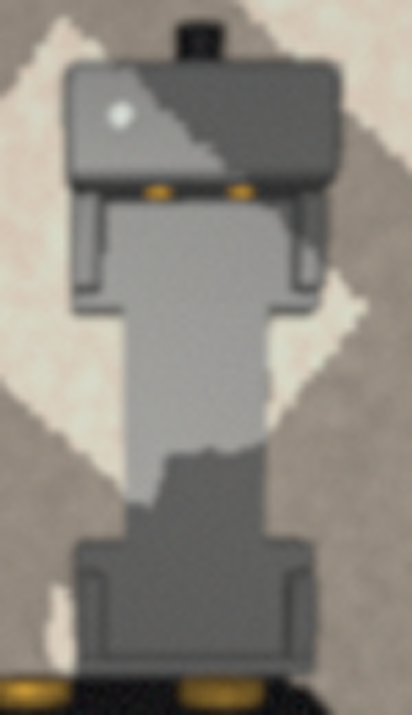

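```bash
python3 - <<'E'
from h import *
P=lambda u,v,z: onz("w15",235+u/5.5,40+v/5.5,z)
tl,tr=P(67,181,.046),P(335,183,.046);bl,br=P(70,63,.046),P(337,62,.046)
print("tower front",tl,tr,np.linalg.norm(tl-tr)," back",bl,br,"depth",np.linalg.norm((tl+tr-bl-br)/2))
nl1,nr1=P(126,320,.014),P(266,320,.014);nl2,nr2=P(126,530,.014),P(265,530,.014)
print("narrow",nl1,nr1,nl2,nr2,np.linalg.norm(nl1-nr1))
s1=(P(80,313,.014)+P(312,308,.014))/2;s2=(P(80,541,.014)+P(310,541,.014))/2
print("step +28",s1,"step -27",s2,np.linalg.norm(s1-s2))
lip=(P(80,660,.020)+P(312,660,.020))/2; print("lip ~",lip)
cax=(nl1+nr1)/2-(nl2+nr2)/2; print("dir narrow",cax/np.linalg.norm(cax)); 
t=(bl-tl+br-tr); print("dir tower sides",t/np.linalg.norm(t)," perp",(tr-tl)/np.linalg.norm(tr-tl))
p,Rc,s=pose();print("tool axis z",Rc[:,2])
E
```

```text
tower front [ 0.57483699 -0.2850796   0.046     ] [ 0.63416273 -0.28153815  0.046     ] 0.05943134944265544  back [ 0.57410606 -0.26128291  0.046     ] [ 0.63209189 -0.25723826  0.046     ] depth 0.024089054836690223
narrow [ 0.58966143 -0.31098416  0.014     ] [ 0.62399571 -0.30868405  0.014     ] [ 0.59309429 -0.36138229  0.014     ] [ 0.62834999 -0.35900002  0.014     ] 0.03441123853892223
step +28 [ 0.60663596 -0.30763676  0.014     ] step -27 [ 0.61080685 -0.36293277  0.014     ] 0.0554530878516909
lip ~ [ 0.61316338 -0.39234757  0.02      ]
dir narrow [-0.07708912  0.99702421  0.        ]
dir tower sides [-0.05815472  0.99830758  0.        ]  perp [0.998223  0.0595889 0.       ]
tool axis z [-0.06685001  0.99776166  0.00166011]
```

```bash
python3 - <<'E'
from h import *
crop("w15",205,155,320,195,6.9,"w15d"); crop("w15",205,300,320,375,6.9,"w15e")
E
```

```text
(no output)
```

View pics/w15d.png

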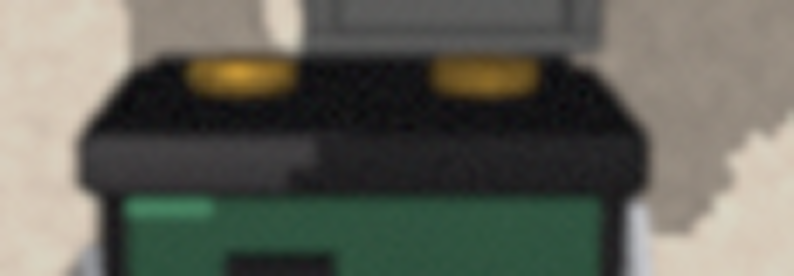

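View pics/w15e.png

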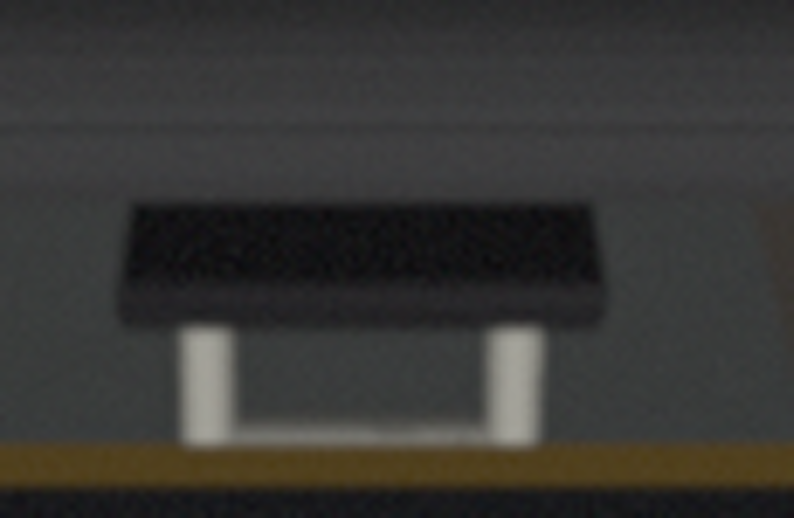

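```bash
python3 - <<'E'
from h import *
k=load("w15");p,Rc,s=pose()
d=robot.grab_frame("wrist");T=d["T_tool_cam"];f=float(k["f"]);c=k["c"]
def Pt(u,v,y):
    r=T[:3,:3]@np.array([(u-c[0])/f,(v-c[1])/f,1]);o=T[:3,3];return (o+r*(y-o[1])/r[1])*1000
for y in(-.012,-.015,-.018):
    F1=Pt(205+80/6.9,155+140/6.9,y);F2=Pt(205+647/6.9,155+140/6.9,y);N1=Pt(205+119/6.9,300+322/6.9,y);N2=Pt(205+606/6.9,300+322/6.9,y)
    print(y,F1.round(1),F2.round(1),N1.round(1),N2.round(1),"len",((F1+F2-N1-N2)/2)[2].round(1),"mid",((F1+F2+N1+N2)/4).round(1))
    a=Pt(205+80/6.9,155+135/6.9,y);b=Pt(205+120/6.9,300+325/6.9,y);print(a[2]-b[2],(a[2]+b[2])/2)
E
```

```text
-0.012 [-19.1 -12.   48.9] [ 20.5 -12.   48.9] [-19.5 -12.  -50.7] [ 21.  -12.  -50.7] len 99.6 mid [  0.7 -12.   -0.9]
100.26002380513181 -0.8921316006996278
-0.015 [-18.6 -15.   49.4] [ 20.  -15.   49.5] [-19. -15. -48.] [ 20.5 -15.  -48. ] len 97.4 mid [  0.7 -15.    0.7]
98.04580996467269 0.7683708559492111
-0.018 [-18.2 -18.   50. ] [ 19.6 -18.   50. ] [-18.6 -18.  -45.2] [ 20.1 -18.  -45.2] len 95.2 mid [  0.7 -18.    2.4]
95.83159612421353 2.42887331259805
```

```bash
python3 - <<'E'
from h import *
twist([.608,-.336,.10],downR(.067),8)
E
```

```text
8 rows t mm [ 2.2 21.8  9.5] a [-0.0003  0.0001 -0.0007] mid [[0.599, -0.394, 0.231], [0.602, -0.375, 0.187], [0.605, -0.355, 0.144]]
```

Call:
{"api": "play_rows", "payload": {"increments": [{"tx": 2.5,"ty": 15,"tz": 10,"ax": 0,"ay": 0,"az": -0.001},{"tx": 2.5,"ty": 22,"tz": 11,"ax": 0,"ay": 0,"az": -0.001},{"tx": 2.5,"ty": 22,"tz": 11,"ax": 0,"ay": 0,"az": -0.001},{"tx": 2.2,"ty": 22,"tz": 11,"ax": 0,"ay": 0,"az": -0.001},{"tx": 2,"ty": 22,"tz": 11,"ax": 0,"ay": 0,"az": 0},{"tx": 2,"ty": 22,"tz": 11,"ax": 0,"ay": 0,"az": 0},{"tx": 1.5,"ty": 20,"tz": 8,"ax": 0,"ay": 0,"az": 0},{"tx": 1,"ty": 14,"tz": 3,"ax": 0,"ay": 0,"az": 0},{"tx": 0,"ty": 5,"tz": 1,"ax": 0,"ay": 0,"az": 0}]}}

```text
clock: 19.03
tool_pos: [0.6062, -0.3186, 0.1055]
ee_rot: [-1.565, -0.056, 0.061]
force: [-1.4, -0.3, -3.3]
width: 0.0397
```

```bash
python3 - <<'E'
from h import *
twist([.608,-.336,.09],downR(.067),1)
E
```

```text
1 rows t mm [  0.5  15.4 -17.5] a [-0.0051  0.0075 -0.0026] mid [[0.606, -0.319, 0.105], [0.606, -0.319, 0.105], [0.606, -0.319, 0.105]]
```

Call:
{"api": "play_rows", "payload": {"increments": [{"tx": 0.5,"ty": 3,"tz": -9,"ax": -0.002,"ay": -0.002,"az": -0.001},{"tx": 0,"ty": 3,"tz": -8,"ax": -0.002,"ay": -0.002,"az": -0.001},{"tx": 0,"ty": 1,"tz": -2,"ax": 0,"ay": 0,"az": 0},{"tx": 0,"ty": 0,"tz": 0,"ax": 0,"ay": 0,"az": 0},{"tx": 0,"ty": 0,"tz": 0,"ax": 0,"ay": 0,"az": 0}]}}

```text
clock: 19.45
tool_pos: [0.6086, -0.3378, 0.0989]
ee_rot: [-1.569, -0.063, 0.064]
force: [-0.2, 0.6, -4.1]
width: 0.0395
```

```bash
python3 - <<'E'
from h import *
twist([.608,-.336,.07],downR(.067),1)
grab("wrist","pics/w16.png"); crop("w16",100,0,412,384,1.55,"w16b")
grab("scene","pics/scene16.png"); crop("scene16",120,150,260,250,5,"s16b")
E
```

```text
1 rows t mm [-0.5 28.9  1.8] a [-0.0008  0.0141 -0.0006] mid [[0.609, -0.338, 0.099], [0.609, -0.338, 0.099], [0.609, -0.338, 0.099]]
```

View pics/w16b.png

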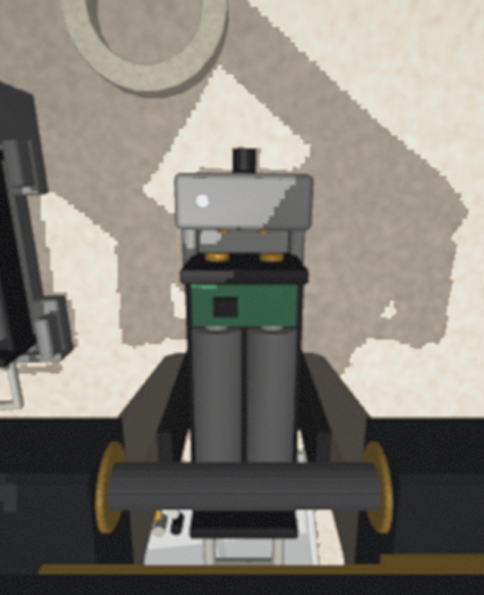

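View pics/s16b.png

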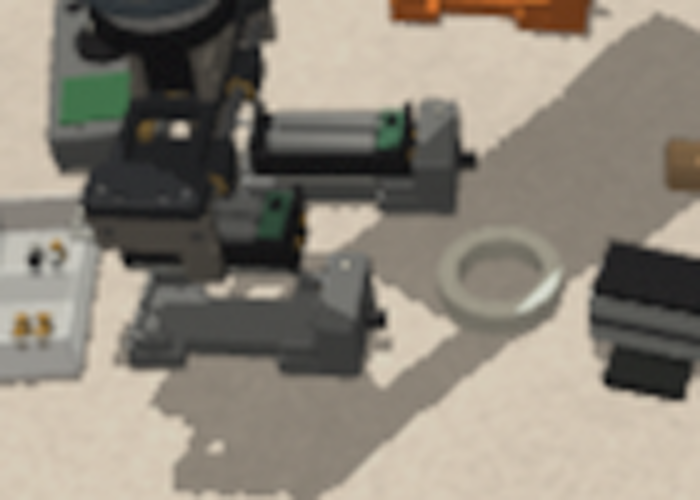

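```bash
python3 - <<'E'
from h import *
crop("w16",205,105,320,200,6.5,"w16c")
E
```

```text
(no output)
```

View pics/w16c.png

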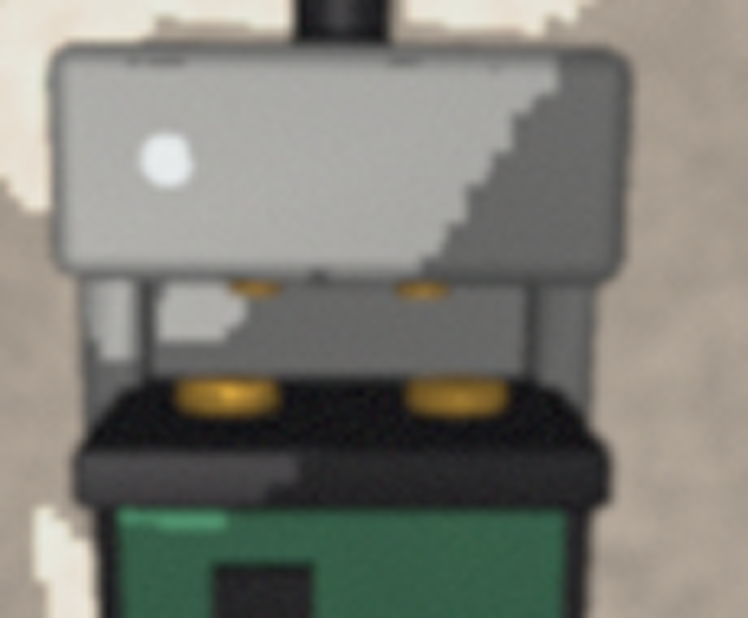

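```bash
python3 - <<'E'
from h import *
k=load("w16");p,Rc,s=pose();print(p)
d=robot.grab_frame("wrist");T=d["T_tool_cam"];f=float(k["f"]);c=k["c"]
def Pt(u,v,y):
    u=205+u/6.5;v=105+v/6.5
    r=T[:3,:3]@np.array([(u-c[0])/f,(v-c[1])/f,1]);o=T[:3,3];return (o+r*(y-o[1])/r[1])*1000
y=p[2]-.046
a,b,e,g=Pt(55,277,y),Pt(625,279,y),Pt(50,48,y),Pt(630,48,y)
print("tower front",a.round(1),b.round(1),"back",e.round(1),g.round(1))
print("x=53 mid",((a+b)/2).round(1),"x=78 mid",((e+g)/2).round(1))
for y in (-.012,-.0135): print("sled far",Pt(75,447,y).round(1),Pt(608,447,y).round(1))
E
```

```text
[ 0.60868559 -0.33762427  0.09901011]
tower front [-29.8  53.   56.2] [31.1 53.  56. ] back [-29.4  53.   79.6] [30.6 53.  79.6]
x=53 mid [ 0.6 53.  56.1] x=78 mid [ 0.6 53.  79.6]
sled far [-19.1 -12.   49.6] [ 20.4 -12.   49.6]
sled far [-18.9 -13.5  49.9] [ 20.1 -13.5  49.9]
```

Call:
{"api": "play_rows", "payload": {"increments": [{"tx": 0,"ty": 5,"tz": 1.5,"ax": 0,"ay": 0,"az": 0},{"tx": 0,"ty": 8,"tz": 0.8,"ax": 0,"ay": 0.001,"az": 0},{"tx": 0,"ty": 8,"tz": 0,"ax": 0,"ay": 0.001,"az": 0},{"tx": 0,"ty": 6,"tz": 0,"ax": 0,"ay": 0,"az": 0},{"tx": 0,"ty": 2,"tz": 0,"ax": 0,"ay": 0,"az": 0},{"tx": 0,"ty": 0,"tz": 0,"ax": 0,"ay": 0,"az": 0}]}}

```text
clock: 20.1
tool_pos: [0.6082, -0.3345, 0.0671]
ee_rot: [-1.569, -0.062, 0.062]
force: [-0.7, 0.2, -3.1]
width: 0.0397
```

```bash
python3 - <<'E'
from h import *
twist([.608,-.3355,.06],downR(.06),1)
print(pose()[0])
grab("wrist","pics/w17.png"); crop("w17",205,85,320,200,6,"w17c")
k=load("w17")
E
```

```text
1 rows t mm [-0.3  7.1 -1. ] a [-0.0009  0.0191 -0.0003] mid [[0.608, -0.335, 0.067], [0.608, -0.335, 0.067], [0.608, -0.335, 0.067]]
[ 0.60823197 -0.33452305  0.06710232]
```

View pics/w17c.png

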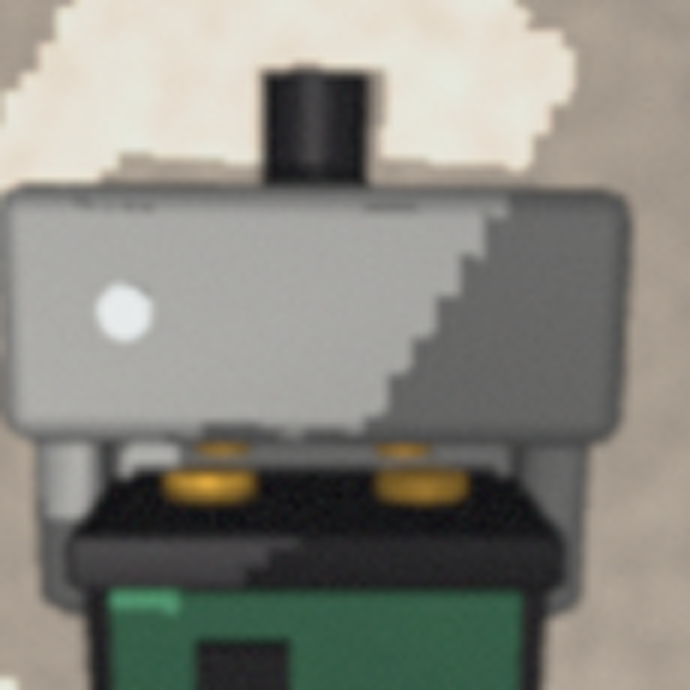

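```bash
python3 - <<'E'
from h import *
k=load("w17");p,Rc,s=pose();print(p)
d=robot.grab_frame("wrist");T=d["T_tool_cam"];f=float(k["f"]);c=k["c"]
def Pt(u,v,y):
    u=205+u/6;v=85+v/6
    r=T[:3,:3]@np.array([(u-c[0])/f,(v-c[1])/f,1]);o=T[:3,3];return (o+r*(y-o[1])/r[1])*1000
y=p[2]-.046
a,b,e,g=Pt(5,434,y),Pt(624,438,y),Pt(2,190,y),Pt(632,192,y)
print("tower front",a.round(1),b.round(1),"back",e.round(1),g.round(1))
print("x=53 mid",((a+b)/2).round(1),"x=78 mid",((e+g)/2).round(1))
for y in (-.012,-.0135): print("sled far",Pt(68,537,y).round(1),Pt(566,537,y).round(1))
y=p[2]-.028
print("cheeks outer z28",Pt(38,440,y),Pt(587,440,y)," inner",Pt(100,470,y),Pt(525,470,y))
E
```

```text
[ 0.60816274 -0.3344983   0.06720801]
tower front [-29.8  21.2  53.4] [31.1 21.2 53. ] back [-29.   21.2  76.4] [30.7 21.2 76.3]
x=53 mid [ 0.6 21.2 53.2] x=78 mid [ 0.9 21.2 76.4]
sled far [-19.2 -12.   49.3] [ 20.7 -12.   49.3]
sled far [-19.  -13.5  49.5] [ 20.5 -13.5  49.6]
cheeks outer z28 [-29.3997416   39.20801043  50.51817496] [30.31482315 39.20801043 50.5524822 ]  inner [-22.76185178  39.20801043  47.25031354] [23.67889934 39.20801043 47.27646074]
```

Call:
{"api": "play_rows", "payload": {"increments": [{"tx": 0,"ty": 4,"tz": 0,"ax": 0,"ay": -0.002,"az": 0},{"tx": 0,"ty": 4,"tz": 0,"ax": 0,"ay": -0.002,"az": 0},{"tx": 0,"ty": 4,"tz": 0,"ax": 0,"ay": 0,"az": 0},{"tx": 0,"ty": 3,"tz": 0,"ax": 0,"ay": 0,"az": 0},{"tx": 0,"ty": 1,"tz": 0,"ax": 0,"ay": 0,"az": 0}]}}

```text
clock: 20.62
tool_pos: [0.6093, -0.3352, 0.0514]
ee_rot: [-1.57, -0.067, 0.064]
force: [1.2, 1.0, -2.3]
width: 0.0399
```

```bash
python3 - <<'E'
from h import *
twist([.6082,-.3345,.047],downR(.078),1)
E
```

```text
1 rows t mm [-1.1  4.4  0.8] a [0.0006 0.0055 0.002 ] mid [[0.609, -0.335, 0.051], [0.609, -0.335, 0.051], [0.609, -0.335, 0.051]]
```

Call:
{"api": "play_rows", "payload": {"increments": [{"tx": -0.8,"ty": 1.5,"tz": 0.5,"ax": 0,"ay": 0,"az": 0.001},{"tx": -0.4,"ty": 2,"tz": 0.3,"ax": 0,"ay": 0,"az": 0.001},{"tx": 0,"ty": 2,"tz": 0,"ax": 0,"ay": 0,"az": 0}]}}

```text
clock: 20.87
tool_pos: [0.608, -0.3345, 0.0454]
ee_rot: [-1.57, -0.065, 0.066]
force: [0.4, 0.4, -3.4]
width: 0.0398
```

```bash
python3 - <<'E'
from h import *
twist([.6082,-.3345,.0405],downR(.078),1)
grab("scene","pics/scene18.png"); crop("scene18",120,150,260,250,5,"s18b")
E
```

```text
1 rows t mm [ 0.2  4.9 -0. ] a [ 0.0007  0.0054 -0.0002] mid [[0.608, -0.334, 0.045], [0.608, -0.334, 0.045], [0.608, -0.334, 0.045]]
```

View pics/s18b.png

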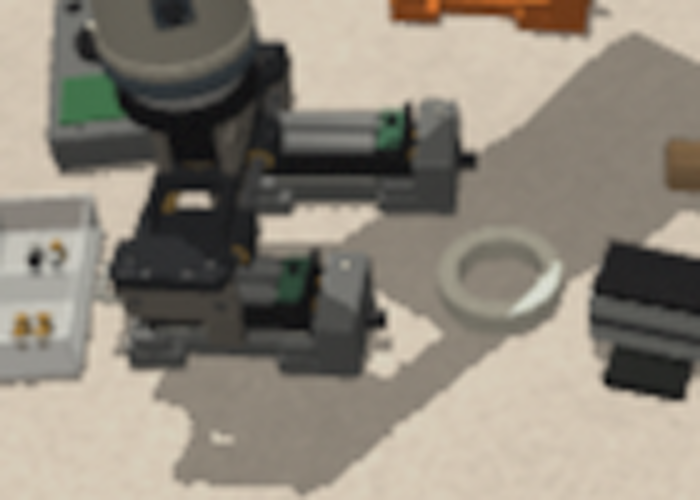

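The sled is inside the cradle between the cheeks with a few mm to go; lowering in small steps.

Call:
{"api": "play_rows", "payload": {"increments": [{"tx": 0,"ty": 1,"tz": 0,"ax": 0,"ay": 0,"az": 0},{"tx": 0,"ty": 0.8,"tz": 0,"ax": 0,"ay": 0,"az": 0}]}}

```text
clock: 21.08
tool_pos: [0.6079, -0.3344, 0.043]
ee_rot: [-1.57, -0.065, 0.066]
force: [-1.2, 0.5, -3.1]
width: 0.0397
```

Call:
{"api": "play_rows", "payload": {"increments": [{"tx": 0,"ty": 0.8,"tz": 0,"ax": 0,"ay": 0,"az": 0},{"tx": 0,"ty": 0.7,"tz": 0,"ax": 0,"ay": 0,"az": 0}]}}

```text
clock: 21.25
tool_pos: [0.608, -0.3344, 0.0415]
ee_rot: [-1.57, -0.065, 0.066]
force: [-1.3, 0.0, -4.6]
width: 0.0401
```

Call:
{"api": "play_rows", "payload": {"increments": [{"tx": 0,"ty": 0.7,"tz": 0,"ax": 0,"ay": 0,"az": 0}]}}

```text
clock: 21.33
tool_pos: [0.608, -0.3345, 0.0408]
ee_rot: [-1.57, -0.065, 0.066]
force: [0.1, 0.1, -2.6]
width: 0.0396
```

Call:
{"api": "play_rows", "payload": {"increments": [{"tx": 0,"ty": 0.7,"tz": 0,"ax": 0,"ay": 0,"az": 0}]}}

```text
clock: 21.42
tool_pos: [0.608, -0.3345, 0.0401]
ee_rot: [-1.571, -0.066, 0.066]
force: [-0.7, -0.2, -3.0]
width: 0.0398
```

Call:
{"api": "play_rows", "payload": {"increments": [{"tx": 0,"ty": 0.6,"tz": 0,"ax": 0,"ay": 0,"az": 0}]}}

```text
clock: 21.5
tool_pos: [0.6081, -0.3346, 0.0397]
ee_rot: [-1.571, -0.066, 0.066]
force: [-2.6, 2.1, 5.2]
width: 0.0399
```

Call:
{"api": "play_rows", "payload": {"increments": [{"tx": 0,"ty": 0,"tz": 0,"ax": 0,"ay": 0,"az": 0},{"tx": 0,"ty": 0,"tz": 0,"ax": 0,"ay": 0,"az": 0},{"tx": 0,"ty": 0,"tz": 0,"ax": 0,"ay": 0,"az": 0},{"tx": 0,"ty": 0,"tz": 0,"ax": 0,"ay": 0,"az": 0}], "gripper": 0.35}}

```text
clock: 21.83
tool_pos: [0.6094, -0.3353, 0.0412]
ee_rot: [-1.572, -0.068, 0.063]
force: [-0.3, -0.2, -0.1]
width: 0.0597
```

```bash
python3 - <<'E'
from h import *
grab("wrist","pics/w19.png"); crop("w19",100,0,412,384,1.55,"w19b")
E
```

```text
(no output)
```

View pics/w19b.png

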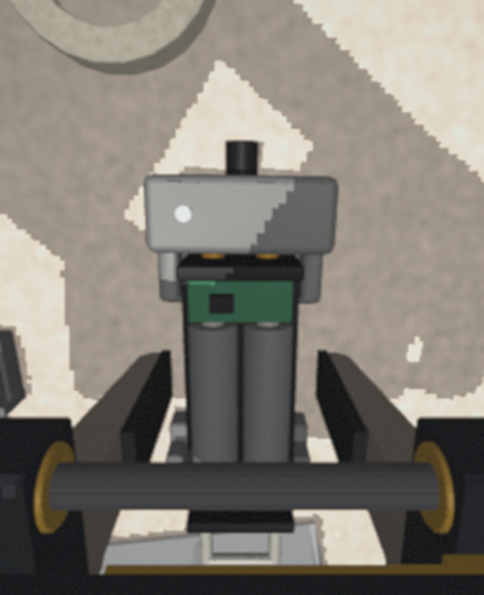

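Call:
{"api": "play_rows", "payload": {"increments": [{"tx": -1,"ty": -4,"tz": 0,"ax": 0,"ay": 0,"az": 0},{"tx": 0,"ty": -10,"tz": 0,"ax": 0,"ay": 0,"az": 0},{"tx": 0,"ty": -18,"tz": 0,"ax": 0,"ay": 0,"az": 0},{"tx": 0,"ty": -25,"tz": 0,"ax": 0,"ay": 0,"az": 0},{"tx": 0,"ty": -30,"tz": -10,"ax": 0,"ay": 0,"az": 0},{"tx": 0,"ty": -30,"tz": -20,"ax": 0,"ay": 0,"az": 0},{"tx": 0,"ty": -30,"tz": -20,"ax": 0,"ay": 0,"az": 0},{"tx": 0,"ty": -20,"tz": -20,"ax": 0,"ay": 0,"az": 0},{"tx": 0,"ty": -10,"tz": -10,"ax": 0,"ay": 0,"az": 0},{"tx": 0,"ty": 0,"tz": 0,"ax": 0,"ay": 0,"az": 0}]}}

```text
clock: 22.72
tool_pos: [0.6138, -0.4165, 0.2336]
ee_rot: [-1.573, -0.069, 0.065]
force: [-0.9, -0.6, 0.2]
width: 0.0596
```

```bash
python3 - <<'E'
from h import *
print(pose()[0])
grab("wrist","pics/w20.png"); crop("w20",0,0,512,384,1.5,"w20b"); crop("w20",225,40,310,210,4.5,"w20c")
grab("scene","pics/scene20.png"); crop("scene20",120,130,390,260,2.9,"s20b")
E
```

```text
[ 0.61375257 -0.41647177  0.23358389]
```

View pics/w20b.png

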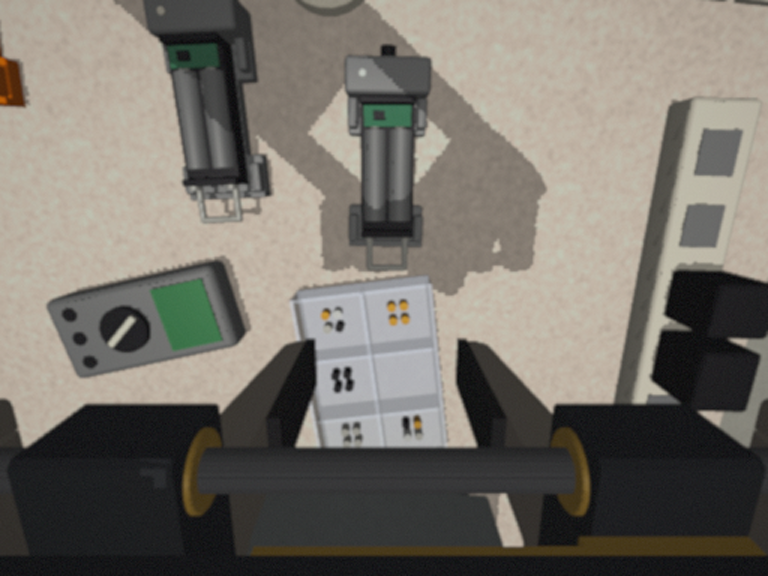

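View pics/w20c.png

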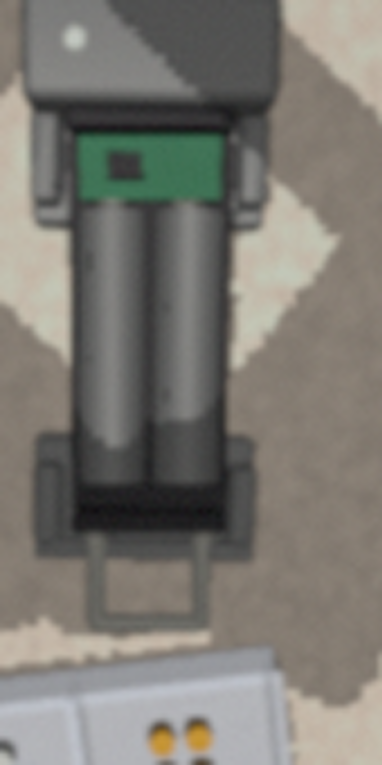

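View pics/s20b.png

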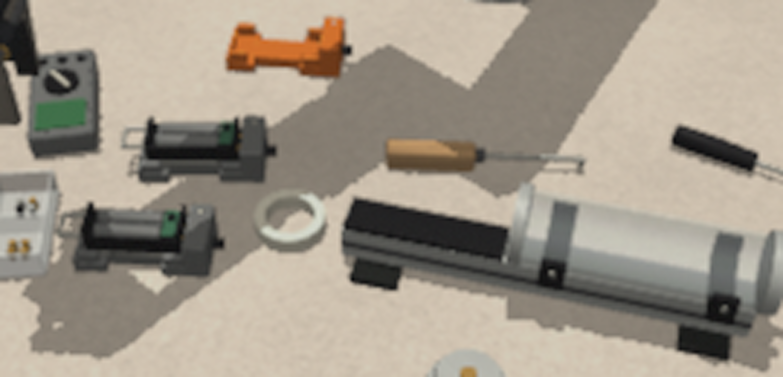

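```bash
python3 - <<'E'
from h import *
P=lambda u,v,z: onz("w20",225+u/4.5,40+v/4.5,z)
bar=(P(92,621,.039)+P(203,619,.039))/2
np_=(P(76,530,.054)+P(226,530,.054))/2
fp=(P(72,118,.054)+P(228,118,.054))/2
d=np.array([-.067,.998]);
print("bar->mid",bar[:2]+.076*d,"plates mid",((np_+fp)/2)[:2],"len",np.linalg.norm(np_-fp),"legs",np.linalg.norm(P(94,580,.039)-P(202,580,.039)))
tf=(P(25,105,.046)+P(278,107,.046))/2;print("tower front->seat",tf[:2]-.053*d)
st=(P(40,556,.020)+P(255,556,.020))/2;print("lip outer",st[:2]+.061*d)
grab("top","pics/top20.png"); crop("top20",80,40,512,384,1.8,"t20b")
E
```

```text
bar->mid [ 0.61004355 -0.33403426] plates mid [ 0.60934738 -0.33584324] len 0.09609335349007582 legs 0.02894994307808048
tower front->seat [ 0.60866233 -0.33690951]
lip outer [ 0.60990436 -0.33452357]
```

View pics/t20b.png

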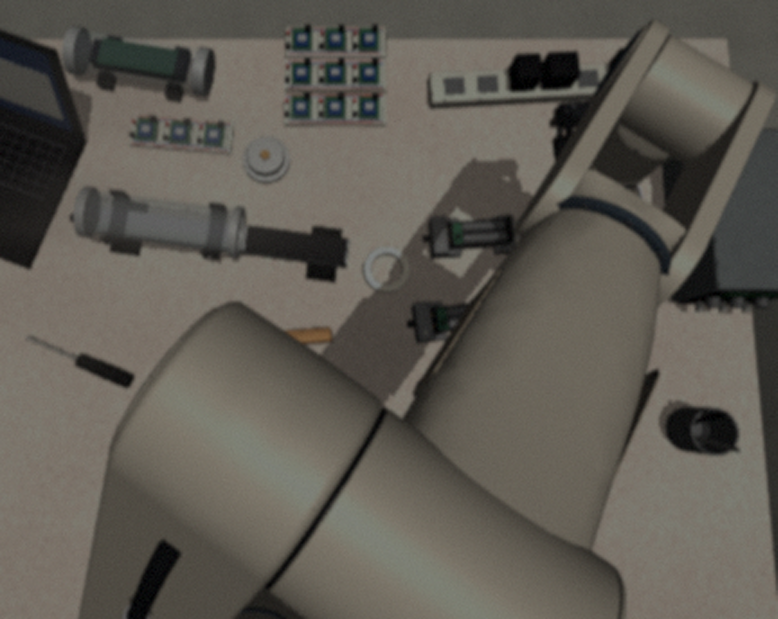

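```bash
python3 - <<'E'
from cell import robot
print(robot.sign_off())
E
```

```text
the job is handed in; nothing more can be done
None
```

The flat sled is in the empty charging cradle with its loop over the low lip, and the job is handed in at about 23 s on the clock. I got there in this order:
- **Pull:** I hooked the loop inside the tube and drew the sled out onto the landing strip, about 71 mm in front of the mouth, then lifted the hook clear.
- **Hook:** I laid it back on the bench at its old spot.
- **Sled:** I took it by the body, lowered it in steps of under 1 mm until it touched, and let go.

**Last checks:**
- **Depth:** the sled met the cradle at the expected height, with the wrist force going from about -3 N to +5 N.
- **Position:** the final wrist picture puts its middle within about 3 mm of the seat, between the cheeks. Separate estimates of both points differ by 1–3 mm. The plate-to-plate length read 96 mm instead of 100 mm, which is within my picture reading.
- **Everything else:** the spare sled and the bystanders I could see looked unmoved. The arm hid part of the final top view.

**One rough spot:** when I set the hook down, the wrist force read about 45 N for a moment. That was the held hook pressing on the bench, not the arm or the gripper's body. I backed off before opening the fingers.

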